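Strip the welding jig and close the pin canister

TASK

The job in the welding jig is finished: free every locating pin still seized in the jig, twisting it back and forth as you pull so that the jig is not torn up off its magnets, and put these pins and the one lying loose on the bench into the grey canister. Then put the lid on the canister: turn it back until the thread drops into place, and screw it forward until it is fully home; leave the other things on the bench where they are.

Things in the scene. Friction and masses are not known exactly. Their poses are not given: they have to be found in the camera images.
- pin0: steel locating pin, 64 mm long, 130 g: round shank 16 mm diameter, 30 mm long, then a flat grip head 36 (along its x) by 16 (its y) by 34 mm tall. Origin at the centre of the shank's free end, z along the pin to the head. Seized upright in bore 0 of the jig, head at any angle, origin 22 mm above the bench; may be absent.
- pin1: steel locating pin, 64 mm long, 130 g: round shank 16 mm diameter, 30 mm long, then a flat grip head 36 (along its x) by 16 (its y) by 34 mm tall. Origin at the centre of the shank's free end, z along the pin to the head. Seized upright in bore 1 of the jig, head at any angle, origin 22 mm above the bench; may be absent.
- pin2: steel locating pin, 64 mm long, 130 g: round shank 16 mm diameter, 30 mm long, then a flat grip head 36 (along its x) by 16 (its y) by 34 mm tall. Origin at the centre of the shank's free end, z along the pin to the head. Seized upright in bore 2 of the jig, head at any angle, origin 22 mm above the bench; may be absent.
- pin3: steel locating pin, 64 mm long, 130 g: round shank 16 mm diameter, 30 mm long, then a flat grip head 36 (along its x) by 16 (its y) by 34 mm tall. Origin at the centre of the shank's free end, z along the pin to the head. Starts loose on the bench, lying on the flat of its head, axis 8 mm above the bench.
- lid: grey lid, 132 mm diameter, 64 mm tall, 300 g, upright on the bench. Origin: centre of its underside (skirt's lower edge), z up. Black bar handle 56 mm long (lid's x), 14 mm thick (y), from 28 to 64 mm above the origin, stands on the disc. Within the skirt a tapered plug 96 mm in diameter, foot flush with the skirt's edge, and three lugs at that edge, 120 degrees apart.
- mouth (a point): centre of the mouth of the canister, level with its rim, 140 mm above the bench. A grey can fixed to the bench, 120 mm in diameter; neck 108 mm outside, 99 mm inside; inner floor 8 mm above the bench.
- thread (a point): point on the canister's axis 20 mm below the rim. Right-hand; three ribs 84 degrees long, 28 degree gaps; gaps differ by start. Lugs at first rest on the ribs, lid origin 5-15 mm below rim; clockwise (from above) jams there. Anticlockwise, up to 110 degrees, it climbs to 6.5, then drops to 15 mm below the rim by its weight; then clockwise, up to 115 degrees, runs it down to a hard stop, home, 22 mm below; stop turning at 1 N m.
- jig_plate (a joint): how far the jig's plate has been lifted off its magnet feet (m): 0 when held down, as it is up to a pull of about 30 N; 0.015 at most
- jig_mid (a point): middle of the jig plate's upper face, 18 mm above the bench, x and y along its edges: steel plate 150 (x) by 250 (y) mm. Three dark bushes 44 mm square, tops 52 mm above the bench, at x, y = bore 0: -30, -85; bore 1: 35, 0; bore 2: -30, 85 mm from here; aluminium section 30 by 50 mm, top 40 mm above the bench, at -40, 0.
- bore1 (a point): mouth of bore 1 (all are alike, 18 mm wide). Spring pads deep in each seize the pin: 40 to 60 N to pull it straight out, under 20 N if twisted meanwhile (0.3 to 0.5 N m, about half a radian each way, at least 1 radian of twist per 3 mm of rise). The pads let go after 21 mm of rise; the pin is out after 30 mm.
- offcut: aluminium offcut, bystander, 50 by 30 by 12 mm; origin at its underside or middle
- wrench: wrench lying on the bench, bystander; origin at its underside or middle
- hammer: hammer lying on the bench, bystander; origin at its underside or middle
- spray: red spray can, bystander, 60 mm in diameter, 170 mm tall; origin at its underside or middle
- brush: brush lying on the bench, bystander; origin at its underside or middle
- magnet: square holding magnet, bystander, 60 by 60 by 20 mm; origin at its underside or middle
- flange: steel ring, bystander, 90 mm across, 12 mm thick; origin at its underside or middle
Mind the look-alikes: they are no part of the job. What is shaped like the pin1 but pink is not meant.

How it is judged (in metres and radians):
On the way, in this order (a step that is already met when the one before it is completed fails the run):
1. every pin that is present lies in the canister (horizontal distance between each of pin0, pin1, pin2, pin3 and mouth below 0.052 m and z of each of pin0, pin1, pin2, pin3 in the frame of mouth below -0.015 m), for 0.2 s.
2. the lid has dropped through the gaps and its lugs have passed under the ribs: its origin more than 16.5 mm below the rim (horizontal distance between lid and mouth below 0.005 m and z of lid in the frame of mouth below -0.0165 m and angle between lid's own z axis and vertical below 0.08 rad), for 0.1 s.
At the end, for the whole second after the job is handed in: every pin present is in the canister (within 52 mm of its axis, its origin over 15 mm below the rim); the lid is centred within 5 mm, level within 3 degrees and screwed home, its origin at least 20.5 mm below the rim (22 mm is the stop), at rest; the jig's plate is down on its magnets (all of step 1 and horizontal distance between lid and mouth below 0.005 m and z of lid in the frame of mouth below -0.0205 m and angle between lid's own z axis and vertical below 0.06 rad and linear speed of lid below 0.02 m/s and value of joint jig_plate below 0.002 m); the robot touches nothing.
It fails at once if the jig's plate is torn off its magnets (lifted more than 5 mm) (value of joint jig_plate above 0.005 m).
It fails at once if another thing on the bench is disturbed (moved more than 30 mm) (distance of any of offcut, wrench, hammer, spray, brush, magnet, flange from where it was at the start of the episode above 0.03 m).
Of pin0, pin1, pin2 only 2 to 3 are there at a start; the rules pass over those that are not, and their reading is None.
At some moment in a run one of pin3, lid may be knocked a few centimetres aside while the robot is not near it.
Once in a run the grip may slacken for a moment while it holds something.
It also fails if it takes over 210 s, if anything falls off the work surface, if the arm or the gripper's body presses on something with over 40 N, if the wrist force passes 120 N, or if a joint passes its speed limit or range.

ROBOT

A 6-joint arm with a two-finger parallel gripper is mounted at the origin on the work surface. World frame = base frame: x ahead of the robot, y to its left, z up, the work surface at z = 0. Lengths are in mm, angles in rad, forces in N, time in s.
With the tool pointing down it reaches from about 275 to 750 mm from the base axis. Payload 10.2 kg.
Tool frame: the origin (TCP) lies between the finger pads; the fingertips stand 11 mm ahead of it and the grasp point (between the pads) lies 8 mm behind it; z points along the fingers, y is the line along which they close (so a half turn about z gives the same grasp; the last joint's range is limited). The gripper opens to 85 mm and grips with 20 to 120 N. Pads are 22 mm wide; open, the fingers measure 114 mm over their backs; the gripper's body (76 mm by 85 mm) begins 54 mm behind the grasp point. The pads swing forward as they close: fully open they stand 13 mm farther back than shut.
Start: joints at [-1.333, 0.313, 1.498, -0, 1.331, -0.223], TCP at [233.438, -470.253, 242.294] pointing down, gripper open.
Joint ranges: [-2.94, 2.94], [-0.97, 2.17], [0.19, 2.56], [-1.23, 4.37], [0.02, 3.11], [-2.88, 2.88]. Speed limits (rad/s): [2.39, 2.39, 3.01, 3.14, 3.14, 3.14].

INTERFACE

Orientations are given as a unit quaternion [w, x, y, z].
In Python, from rig import sense, eyes, finish_job gives the robot as it stands.
- The arm moves only by the shell command python3 -m jog 'ROWS' [FORCE]. ROWS is JSON, a list of rows, each a list of 7 numbers: the shift along the tool's x, y, z in m, then the turn, a rotation vector about the tool's x, y, z in rad, then the finger opening in m, from 0 to 0.0854. In form: [[dx, dy, dz, rx, ry, rz, gripper], ...]. A call has 1 to 5 rows; each row shifts and turns the commanded pose from where the row before left it, along the tool's axes as they then stand; what a row does not reach is not made up. A row lasts 1/10 s, in which the tool goes at most 50 mm and 8.59 degrees, less where a joint would pass 70% of its speed; a pose out of reach is approached as far as the arm can. A call is refused whole if a number of a shift passes 0.05 or a number of a turn 0.15, either way. A call with a gripper value outside its range is refused whole. The fingers move at their own pace and stop on an object; FORCE is the grip in N (left out, the last holds). Time passes only in rows, so rows that do not move let the fingers close. It gives the time, the measured TCP pose, the force, the opening and the grip force at its end, in the units of the state.
- sense(): the state, without advancing time (a new reading comes with each control period).
- eyes.capture(name): name is "side" or "top" or "wrist"; returns the picture (400x640x3 uint8, red, green, blue); there is no depth.
- eyes.calibration(name): a dict with "fx", "fy", "cx", "cy" (pixels), "cam_to_world" (4x4, takes a point from camera to world coordinates); the wrist camera has in their place "mount" (4x4, takes a point from camera to tool coordinates, whose origin is the TCP and whose axes are the flange's). Camera axes: x right, y down, z forward; pixel columns grow to the right and rows downward; lengths in mm; the calibration is good to about 2 mm. A picture is of the moment at which its call begins: read the wrist's pose just before it. calibration takes no time and is no camera call.
- finish_job(): hands the job in; it is judged then, once.
The state is a dict: "time_s": time; "joints": joint angles; "dq": joint speeds; "tau": joint torques, N m; "eef_pos": TCP position; "ee_rot": TCP orientation; "force": force on the tool from outside, world axes, zero at the start; "wrist_torque": the same for the moment, N m; "grip_width": opening from 0.0 (shut) to 1.0 (fully open); "grip_force": force on a finger pad.
Only numpy, scipy, OpenCV 4.12 (cv2) and the standard library are available. Lean on these libraries where they do the work, as an engineer would, in place of code of your own. Each camera call takes 0.05 s, during which the arm holds its last target. There are 200 camera calls.

## Working session

There is one attempt and no reset: what is moved stays moved. The work goes in short steps, Python scripts to look and compute and a shell command to move; the robot and the scene stay as the last step left them, time stands still between calls to the robot, and variables do not carry over. Pictures are saved under pics/ and viewed, at most 14 in all, crops included, and the job is handed in when it is done.

```bash
ls; mkdir -p pics; python3 - <<'E'
from rig import sense, eyes
import cv2,numpy as np
s=sense(); print(s)
for n in ("side","top","wrist"):
    im=eyes.capture(n); cv2.imwrite(f"pics/{n}0.png",im[:,:,::-1])
    print(n,eyes.calibration(n))
E
```

```text
pics
{'time_s': 0.0, 'joints': array([-1.33338498e+00,  3.13437339e-01,  1.49844595e+00,  1.77857543e-05,
        1.33101917e+00, -2.23383108e-01]), 'dq': array([-4.30371787e-04,  1.62773517e-03, -1.79317816e-04,  6.84705928e-05,
        1.28131382e-03, -9.99300605e-04]), 'tau': array([-1.18732933e-03, -4.12271404e+01, -2.59743083e+01, -3.03975366e-04,
        4.17719653e-03, -2.00591893e-05]), 'eef_pos': array([ 233.38692644, -469.9921318 ,  241.7382159 ]), 'ee_rot': array([-6.54944632e-04,  9.73576035e-01,  2.28362160e-01,  4.04335369e-06]), 'force': array([ 0.44670293, -0.28869212,  0.3917215 ]), 'wrist_torque': array([ 0.03927869, -0.05528936, -0.02804493]), 'grip_force': 0.0, 'grip_width': 1.0030048988382998}
side {'fx': 423.9815774826098, 'fy': 423.9815774826098, 'cx': 314.5311038242859, 'cy': 200.5726345620606, 'cam_to_world': array([[-7.08956992e-01, -3.90451283e-01,  5.87305525e-01,
        -1.31460769e+02],
       [-7.05101457e-01,  3.75229604e-01, -6.01693177e-01,
         7.36614458e+02],
       [ 1.45574536e-02, -8.40684566e-01, -5.41329420e-01,
         7.53364645e+02],
[... 312 characters left out ...]
487e-01,  5.43796882e-02, -1.54698524e-02,
         4.10800340e+01],
       [ 3.73782710e-03, -2.09535564e-01, -9.77793882e-01,
         1.16456124e+03],
       [ 0.00000000e+00,  0.00000000e+00,  0.00000000e+00,
         1.00000000e+00]])}
wrist {'fx': 335.33165006768706, 'fy': 335.33165006768706, 'cx': 320.4592760252726, 'cy': 203.5987501317482, 'mount': array([[-5.89682382e-04, -9.65389454e-01, -2.60811915e-01,
         6.48269926e+01],
       [ 9.99999764e-01, -4.77665833e-04, -4.92878884e-04,
         8.17299750e-01],
       [ 3.51239136e-04, -2.60812144e-01,  9.65389508e-01,
        -1.30884955e+02],
       [ 0.00000000e+00,  0.00000000e+00,  0.00000000e+00,
         1.00000000e+00]])}
```

View pics/top0.png

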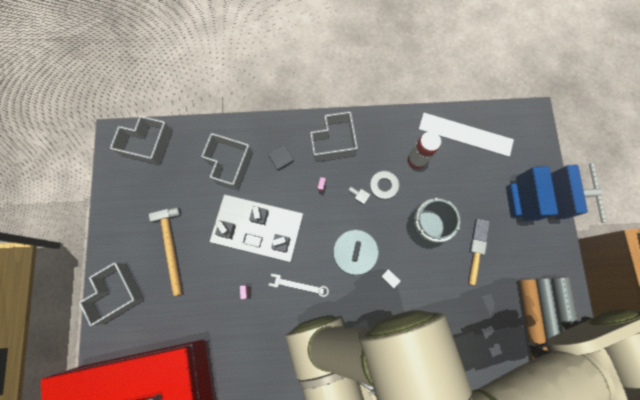

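View pics/side0.png

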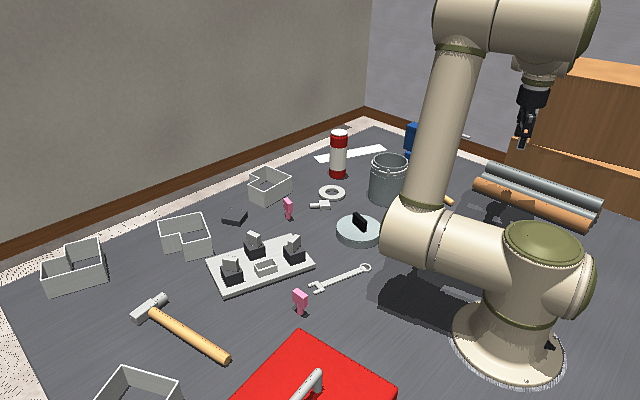

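Top view: pins (grey/black heads) in all three bushes at about (259,213), (226,229), (281,242). The loose grey pin is at (359,194). The pink look-alikes at (321,184) and (243,292) are not meant. The lid is at (356,252), the canister mouth at (437,220). I'll confirm this with an enlarged crop and get positions.

```bash
cat > h.py <<'E'
import numpy as np, cv2
from rig import sense, eyes
from scipy.spatial.transform import Rotation as R
def pose():
    s=sense(); w,x,y,z=s['ee_rot']; T=np.eye(4); T[:3,:3]=R.from_quat([x,y,z,w]).as_matrix(); T[:3,3]=s['eef_pos']; return T
def cam(n,T=None):
    c=eyes.calibration(n); K=np.array([[c['fx'],0,c['cx']],[0,c['fy'],c['cy']],[0,0,1]])
    M=c['cam_to_world'] if n!='wrist' else T@c['mount']
    return K,M
def ray(u,v,K,M):
    d=M[:3,:3]@np.linalg.inv(K)@[u,v,1]; return M[:3,3],d/np.linalg.norm(d)
def atz(u,v,z,KM):
    o,d=ray(u,v,*KM); return o+d*(z-o[2])/d[2]
def proj(p,KM):
    K,M=KM; q=np.linalg.inv(M)@np.append(p,1); q=K@q[:3]; return q[:2]/q[2]
def tri(obs): # list of (u,v,KM)
    A=np.zeros((3,3));b=np.zeros(3);rs=[ray(u,v,*k) for u,v,k in obs]
    for o,d in rs:
        P=np.eye(3)-np.outer(d,d);A+=P;b+=P@o
    p=np.linalg.solve(A,b); return p,[np.linalg.norm((np.eye(3)-np.outer(d,d))@(p-o)) for o,d in rs]
def tool(p,T=None): # world delta to the point in tool axes
    T=pose() if T is None else T
    return T[:3,:3].T@(np.array(p)-T[:3,3])
def say():
    s=sense(); T=pose(); e=np.degrees(np.arctan2(T[1,1],T[0,1])); print('t%.2f'%s['time_s'],s['eef_pos'].round(1),'yaw(y-axis)%.1f'%e,'z',T[:3,2].round(3),'F',s['force'].round(1),'M',s['wrist_torque'].round(2),'w%.3f gf%.0f'%(s['grip_width'],s['grip_force']),'j',s['joints'].round(2))
E
python3 - <<'E'
from h import *
im=cv2.imread('pics/top0.png'); c=cv2.resize(im[150:310,200:470],None,fx=2.9,fy=2.9,interpolation=cv2.INTER_CUBIC); cv2.imwrite('pics/topc.png',c)
t=cam('top'); s=cam('side')
for n,u,v,z in [('b0?',259,213,86),('b?',226,229,86),('b?',281,242,86),('pin3',359,194,8),('lid',356,252,45),('mouth',437,218,140),('platec1',225,196,18),('c2',303,211,18),('c3',292,262,18),('c4',209,242,18),('offcut',391,279,6)]: print(n,atz(u,v,z,t).round(0))
print(tri([(356,251,t),(358,221,s)]), tri([(437,218,t),(389,160,s)]),tri([(359,194,t),(320,205,s)]))
E
```

```text
b0? [588. 211.  86.]
b? [547. 305.  86.]
b? [502. 150.  86.]
pin3 [647. -89.   8.]
lid [465. -63.  45.]
mouth [ 537. -281.  140.]
platec1 [661. 324.  18.]
c2 [601.  87.  18.]
c3 [449. 127.  18.]
c4 [522. 373.  18.]
offcut [ 383. -164.    6.]
(array([469.39973092, -61.50063851,  48.19343066]), [np.float64(1.9508728065984495), np.float64(1.9508728065984382)]) (array([ 536.55196015, -280.4612391 ,  141.18754727]), [np.float64(0.03501099514701924), np.float64(0.03501099514716286)]) (array([648.2366653 , -88.61470234,   5.89088774]), [np.float64(0.695542161810427), np.float64(0.6955421618105281)])
```

View pics/topc.png

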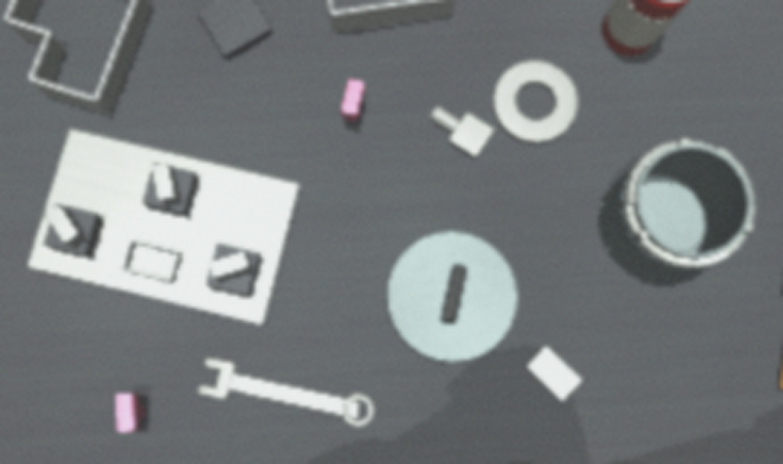

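All three bores hold a grey pin; loose pin3 has its head at crop (472,134). The pinks at (353,100) and (126,412) are excluded. Moving the wrist camera over the jig now.

```bash
J="python3 -m jog"
python3 -m jog '[[0.036,-0.028,0,0,0,0,0.085],[0.036,-0.028,0,0,0,0,0.085],[0.036,-0.028,0,0,0,0,0.085],[0.036,-0.028,0,0,0,0,0.085],[0.036,-0.028,0,0,0,0,0.085]]' 100
python3 -m jog '[[0.036,-0.028,0,0,0,0,0.085],[0.036,-0.028,0,0,0,0,0.085],[0.036,-0.028,0,0,0,0,0.085],[0.036,-0.028,0,0,0,0,0.085],[0.036,-0.028,0,0,0,0,0.085]]' >/dev/null
python3 -m jog '[[0.036,-0.028,0,0,0,0,0.085],[0.036,-0.028,0,0,0,0,0.085],[0.036,-0.028,0,0,0,0,0.085],[0.036,-0.028,0,0,0,0,0.085],[0,0,0,0,0,0,0.085]]' >/dev/null
python3 - <<'E'
from h import *
say(); print(tool([558,228,180]).round(0))
E
```

```text
time_s: 0.65
eef_pos: [332.7, -263.0, 242.2]
ee_rot: [-0.0, 0.974, 0.228, 0.0]
force: [1.5, -0.9, 0.0]
grip_width: 0.995
grip_force: 0.0
t1.65 [511.3 108.9 241.6] yaw(y-axis)-63.3 z [-0.     0.001 -1.   ] F [-0.2 -0.5  0.1] M [-0.03  0.04  0.02] w0.996 gf0 j [-0.01  0.31  1.51  0.    1.33  1.09]
[ 95. -85.  62.]
```

```bash
python3 -m jog '[[0.03,-0.03,0,0,0,0,0.085],[0.03,-0.03,0,0,0,0,0.085],[0,0,0,0,0,0,0.085],[0,0,0,0,0,0,0.085]]' >/dev/null
python3 - <<'E'
from h import *
T=pose();say(); im=eyes.capture('wrist')[:,:,::-1]; np.save('TA.npy',T); cv2.imwrite('pics/wA.png',im)
E
python3 -m jog '[[0.035,-0.02,0.015,0,0,0,0.085],[0.035,-0.02,0.015,0,0,0,0.085],[0,0,0,0,0,0,0.085],[0,0,0,0,0,0,0.085]]' >/dev/null
python3 - <<'E'
from h import *
T=pose();say(); im=eyes.capture('wrist')[:,:,::-1]; np.save('TB.npy',T); cv2.imwrite('pics/wB.png',im)
a=cv2.imread('pics/wA.png')
cv2.imwrite('pics/wAB.png',np.vstack([cv2.resize(a,(480,300)),cv2.resize(im,(480,300))]))
E
```

```text
t2.05 [537.4 185.4 241.8] yaw(y-axis)-63.5 z [-0.001 -0.    -1.   ] F [ 0.1 -0.7  0.4] M [-0.1  -0.01  0.02] w0.998 gf0 j [ 0.13  0.41  1.36 -0.    1.37  1.24]
t2.50 [582.5 251.3 211.8] yaw(y-axis)-63.6 z [-0.001 -0.001 -1.   ] F [-0.3  0.2 -0.1] M [-0.01 -0.02 -0.05] w0.995 gf0 j [ 0.22  0.58  1.18 -0.    1.39  1.33]
```

View pics/wAB.png

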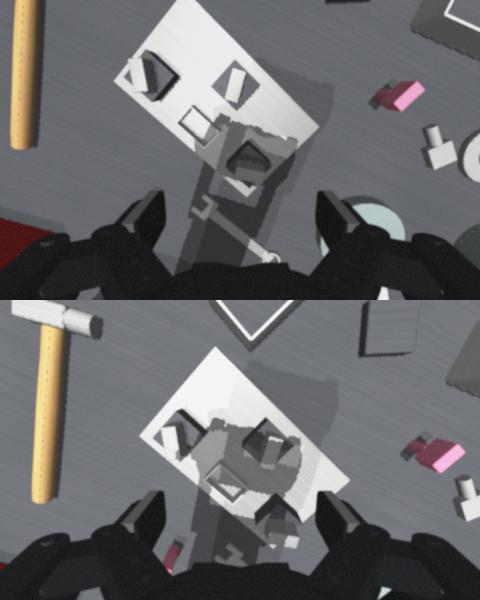

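```bash
python3 - <<'E'
from h import *
a=cv2.imread('pics/wA.png');b=cv2.imread('pics/wB.png')
A=cv2.resize(a[50:250,150:410],None,fx=3,fy=3,interpolation=cv2.INTER_CUBIC);cv2.imwrite('pics/cA.png',A)
B=cv2.resize(b[120:320,180:440],None,fx=3,fy=3,interpolation=cv2.INTER_CUBIC);cv2.imwrite('pics/cB.png',B)
E
```

```text
(no output)
```

View pics/cA.png

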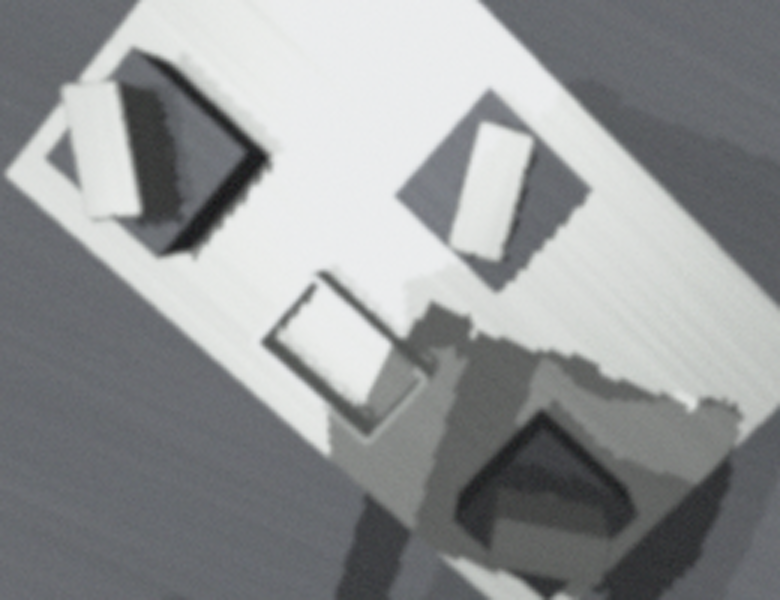

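View pics/cB.png

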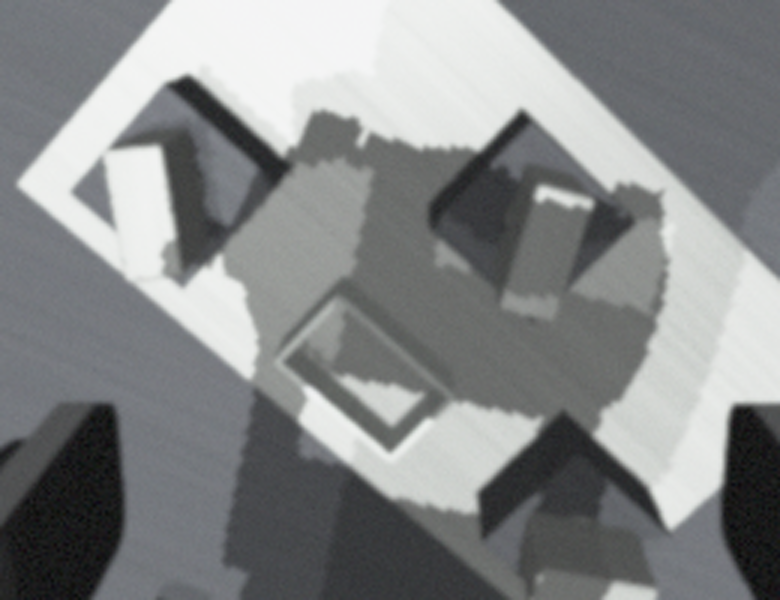

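Crops: seized pins' top faces are at A (103,150), (492,191), (550,548) and at B (144,212), (548,252); the heads lie at different angles. Computing positions.

```bash
python3 - <<'E'
from h import *
A=cam('wrist',np.load('TA.npy'));B=cam('wrist',np.load('TB.npy'));t=cam('top')
fa=lambda p:(150+p[0]/3-.33,50+p[1]/3-.33); fb=lambda p:(180+p[0]/3-.33,120+p[1]/3-.33); ft=lambda p:(200+p[0]/2.9-.3,150+p[1]/2.9-.3)
for n,a,b,c in [('pin2',(103.5,150),(144,213),(65,225)),('pin1',(492,191.5),(548,252),(162,182)),('pin0',(550,548),None,(232,264))]:
    o=[(*fa(a),A)]+([(*fb(b),B)] if b else [(*ft(c),t)])
    p,e=tri(o); print(n,p.round(1),np.round(e,1),'A@86',atz(*fa(a),86,A).round(1), 'B@86',atz(*fb(b),86,B).round(1) if b else '', 'top@86',atz(*ft(c),86,t).round(1))
def yaw(f,K,p,q):
    d=atz(*f(q),86,K)-atz(*f(p),86,K); return round(np.degrees(np.arctan2(d[1],d[0])),1),round(np.linalg.norm(d),1)
print('pin2',[yaw(fa,A,*x) for x in [((63,86),(92,219)),((118,82),(141,213)),((63,86),(118,82))]])
print('pin1',[yaw(fa,A,*x) for x in [((483,122),(450,247)),((535,135),(500,262)),((483,122),(535,135))]])
print('pin0',[yaw(fa,A,*x) for x in [((495,517),(612,538))]],yaw(ft,t,(212,272),(250,257)))
# bushes: jig corners plate z=18
for n,p in [('left',(6,175)),]: print(n,atz(*fa(p),18,A).round(1))
# pin3
print('bush1 ctr',np.mean([atz(*fa(p),52,A) for p in [(490,90),(592,190),(497,292),(395,193)]],0).round(1))
E
```

```text
pin2 [555.1 318.8  83.8] [0.1 0.1] A@86 [555.4 317.9  86. ] B@86 [555.7 318.5  86. ] top@86 [552.9 316.1  86. ]
pin1 [592.8 218.4  83.8] [0.1 0.1] A@86 [592.7 218.4  86. ] B@86 [593.3 218.8  86. ] top@86 [590.6 220.4  86. ]
pin0 [505.7 155.1  80.2] [0.7 0.7] A@86 [507.1 156.9  86. ] B@86  top@86 [505.4 153.9  86. ]
pin2 [(np.float64(-147.0), np.float64(34.9)), (np.float64(-148.8), np.float64(34.2)), (np.float64(-59.7), np.float64(14.9))]
pin1 [(np.float64(-169.5), np.float64(34.4)), (np.float64(-169.4), np.float64(35.2)), (np.float64(-76.9), np.float64(14.5))]
pin0 [(np.float64(-74.3), np.float64(35.9))] (np.float64(-71.4), np.float64(39.5))
left [523.5 369.5  18. ]
bush1 ctr [592.3 218.4  52. ]
```

Pins: pin2 at (555.5,318), yaw 32°; pin1 at (592.7,218.5), yaw 10.5°; pin0 at (507,156), yaw 106°. The spacings check out (169 mm and 65 mm), and heights of about 84 mm fit the stated 86. Grasping pin2 first.

```bash
python3 -m jog '[[0.003,-0.036,0,0,0,0,0.04],[0.003,-0.036,0,0,0,0,0.04],[0,0,0.03,0,0,-0.098,0.04],[0,0,0.04,0,0,0,0.04],[0,0,0.02,0,0,0,0.04]]' 110 >/dev/null
python3 -m jog '[[0,0,0,0,0,0,0.04],[0,0,0,0,0,0,0.04]]' >/dev/null
python3 - <<'E'
from h import *
say();print(tool([555.5,318.2,66]).round(1)); T=pose();im=eyes.capture('wrist')[:,:,::-1]; cv2.imwrite('pics/w2.png',im)
K=cam('wrist',T); print(proj([555.5,318.2,86],K))
E
```

```text
t3.25 [556.6 318.8 124.3] yaw(y-axis)-58.0 z [ 0.002  0.001 -1.   ] F [ 1.  -0.6  0.4] M [0.04 0.01 0.08] w0.469 gf0 j [ 0.34  0.67  1.26 -0.    1.21  1.35]
[-1.3 -0.1 58.3]
[319.11742383 240.03401037]
```

```bash
python3 -m jog '[[-0.001,0,0.02,0,0,0,0.04],[0,0,0.02,0,0,0,0.04],[0,0,0.018,0,0,0,0.04],[0,0,0,0,0,0,0.04],[0,0,0,0,0,0,0.04]]' 110
python3 -m jog '[[0,0,0,0,0,0,0.0],[0,0,0,0,0,0,0.0],[0,0,0,0,0,0,0.0],[0,0,0,0,0,0,0.0],[0,0,0,0,0,0,0.0]]'
python3 - <<'E'
from h import *
say()
E
```

```text
time_s: 3.8
eef_pos: [555.9, 319.0, 66.2]
ee_rot: [-0.0, 0.961, 0.276, 0.001]
force: [-0.2, -0.6, 0.9]
grip_width: 0.469
grip_force: 0.0
time_s: 4.3
eef_pos: [555.8, 319.5, 66.2]
ee_rot: [-0.0, 0.961, 0.276, 0.002]
force: [-0.1, 1.3, 6.8]
grip_width: 0.169
grip_force: 107.2
t4.30 [555.8 319.5  66.2] yaw(y-axis)-58.0 z [ 0.003  0.001 -1.   ] F [-0.1  1.3  6.8] M [0.09 0.19 0.02] w0.169 gf107 j [0.34 0.73 1.31 0.   1.09 1.35]
```

```bash
python3 -m jog '[[0,0,0,0,0,0.14,0],[0,0,-0.0002,0,0,0.14,0],[0,0,-0.0003,0,0,0.14,0],[0,0,-0.0002,0,0,-0.14,0],[0,0,-0.0003,0,0,-0.14,0]]' 110
python3 -m jog '[[0,0,-0.0004,0,0,-0.14,0],[0,0,-0.0004,0,0,-0.14,0],[0,0,-0.0004,0,0,-0.14,0],[0,0,-0.0004,0,0,-0.14,0],[0,0,-0.0002,0,0,0.14,0]]'
python3 - <<'E'
from h import *
say()
E
python3 -m jog '[[0,0,-0.0004,0,0,0.14,0],[0,0,-0.0004,0,0,0.14,0],[0,0,-0.0004,0,0,0.14,0],[0,0,-0.0004,0,0,0.14,0],[0,0,-0.0004,0,0,0.14,0]]'
python3 -m jog '[[0,0,-0.0002,0,0,-0.14,0],[0,0,-0.0004,0,0,-0.14,0],[0,0,-0.0004,0,0,-0.14,0],[0,0,-0.0004,0,0,-0.14,0],[0,0,-0.0004,0,0,-0.14,0]]'
python3 - <<'E'
from h import *
say()
E
```

```text
time_s: 4.8
eef_pos: [555.3, 319.3, 66.3]
ee_rot: [-0.0, 0.978, 0.21, 0.001]
force: [-0.9, 1.5, 0.7]
grip_width: 0.17
grip_force: 107.6
time_s: 5.3
eef_pos: [554.8, 318.8, 66.6]
ee_rot: [0.0, 0.912, 0.411, -0.0]
force: [0.8, 0.0, -7.6]
grip_width: 0.168
grip_force: 107.3
t5.30 [554.8 318.8  66.6] yaw(y-axis)-41.5 z [-0.001 -0.    -1.   ] F [ 0.8  0.  -7.6] M [-0.06 -0.02  0.31] w0.168 gf107 j [ 0.34  0.73  1.31 -0.    1.1   1.06]
time_s: 5.8
eef_pos: [554.4, 319.0, 67.6]
ee_rot: [0.0, 0.998, 0.067, -0.001]
force: [2.3, 1.7, -14.5]
grip_width: 0.167
grip_force: 107.6
time_s: 6.3
eef_pos: [554.2, 319.1, 68.7]
ee_rot: [-0.001, 0.912, 0.41, -0.001]
force: [3.2, 4.8, -18.8]
grip_width: 0.172
grip_force: 80.5
t6.30 [554.2 319.1  68.7] yaw(y-axis)-41.6 z [-0.003  0.    -1.   ] F [  3.2   4.8 -18.8] M [ 0.92 -0.7  -0.31] w0.172 gf80 j [0.34 0.73 1.31 0.   1.1  1.07]
```

```bash
python3 -m jog '[[0,0,0,0,0,0,0],[0,0,0,0,0,0,0],[0,0,0,0,0,0,0]]' 110
python3 - <<'E'
from h import *
say(); T=pose(); im=eyes.capture('wrist')[:,:,::-1]; cv2.imwrite('pics/w3.png',im)
E
```

```text
time_s: 6.6
eef_pos: [554.3, 319.2, 68.9]
ee_rot: [-0.0, 0.913, 0.407, -0.001]
force: [3.6, 4.0, -16.0]
grip_width: 0.17
grip_force: 107.3
t6.60 [554.3 319.2  68.9] yaw(y-axis)-41.9 z [-0.002 -0.    -1.   ] F [  3.6   4.  -16. ] M [ 0.78 -0.67  0.08] w0.170 gf107 j [0.34 0.73 1.31 0.   1.1  1.07]
```

View pics/w3.png

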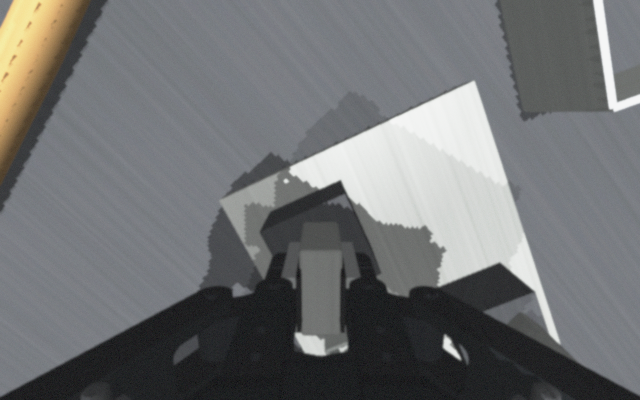

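```bash
python3 -m jog '[[0,0,-0.0002,0,0,-0.14,0],[0,0,-0.0002,0,0,0.14,0],[0,0,-0.0004,0,0,0.14,0],[0,0,-0.0004,0,0,0.14,0],[0,0,-0.0004,0,0,0.14,0]]' 110 | grep -E "eef|force"
python3 -m jog '[[0,0,-0.0004,0,0,0.14,0],[0,0,-0.0004,0,0,0.14,0],[0,0,-0.0002,0,0,-0.14,0],[0,0,-0.0004,0,0,-0.14,0],[0,0,-0.0004,0,0,-0.14,0]]' | grep -E "eef|force"
python3 -m jog '[[0,0,-0.0004,0,0,-0.14,0],[0,0,-0.0004,0,0,-0.14,0],[0,0,-0.0004,0,0,-0.14,0],[0,0,-0.0002,0,0,0.14,0],[0,0,-0.0004,0,0,0.14,0]]' | grep -E "eef|force"
python3 -m jog '[[0,0,-0.0004,0,0,0.14,0],[0,0,-0.0004,0,0,0.14,0],[0,0,-0.0004,0,0,0.14,0],[0,0,-0.0004,0,0,0.14,0],[0,0,-0.0002,0,0,-0.14,0]]' | grep -E "eef|force"
python3 - <<'E'
from h import *
say()
E
```

```text
eef_pos: [554.5, 318.8, 70.2]
force: [4.4, 4.2, -20.1]
grip_force: 107.6
eef_pos: [554.1, 319.2, 71.8]
force: [4.2, 4.4, -18.8]
grip_force: 108.0
eef_pos: [554.5, 318.7, 73.7]
force: [5.5, 3.1, -20.7]
grip_force: 107.8
eef_pos: [554.1, 319.2, 75.3]
force: [3.2, 6.8, -20.6]
grip_force: 108.1
t8.65 [554.1 319.2  75.3] yaw(y-axis)-74.5 z [-0.003  0.    -1.   ] F [  3.2   6.8 -20.6] M [ 1.2  -0.75 -0.24] w0.169 gf108 j [0.34 0.72 1.31 0.   1.12 1.64]
```

```bash
python3 -m jog '[[0,0,-0.0004,0,0,-0.14,0],[0,0,-0.0004,0,0,-0.14,0],[0,0,-0.0004,0,0,-0.14,0],[0,0,-0.0004,0,0,-0.14,0],[0,0,-0.0004,0,0,-0.14,0]]' 110 | grep -E "eef|force"
python3 -m jog '[[0,0,-0.0002,0,0,0.14,0],[0,0,-0.0004,0,0,0.14,0],[0,0,-0.0004,0,0,0.14,0],[0,0,-0.0004,0,0,0.14,0],[0,0,-0.0004,0,0,0.14,0]]' | grep -E "eef|force"
python3 -m jog '[[0,0,-0.0004,0,0,0.14,0],[0,0,-0.0002,0,0,-0.14,0],[0,0,-0.0004,0,0,-0.14,0],[0,0,-0.0004,0,0,-0.14,0],[0,0,-0.0004,0,0,-0.14,0]]' | grep -E "eef|force"
python3 -m jog '[[0,0,-0.0004,0,0,-0.14,0],[0,0,-0.0004,0,0,-0.14,0],[0,0,-0.0002,0,0,0.14,0],[0,0,-0.0004,0,0,0.14,0],[0,0,-0.0004,0,0,0.14,0]]' | grep -E "eef|force"
python3 -m jog '[[0,0,-0.0004,0,0,0.14,0],[0,0,-0.0004,0,0,0.14,0],[0,0,-0.0004,0,0,0.14,0],[0,0,-0.0002,0,0,-0.14,0],[0,0,-0.0004,0,0,-0.14,0]]' | grep -E "eef|force"
python3 -m jog '[[0,0,-0.0004,0,0,-0.14,0],[0,0,-0.0004,0,0,-0.14,0],[0,0,-0.0004,0,0,-0.14,0],[0,0,-0.0004,0,0,-0.14,0],[0,0,-0.0002,0,0,0.14,0]]' | grep -E "eef|force"
python3 - <<'E'
from h import *
say()
E
```

```text
eef_pos: [554.3, 319.1, 77.3]
force: [5.2, 4.0, -20.7]
grip_force: 108.0
eef_pos: [554.3, 318.8, 79.1]
force: [5.7, 3.7, -18.9]
grip_force: 108.3
eef_pos: [554.3, 318.9, 81.2]
force: [5.1, 2.1, -18.5]
grip_force: 108.6
eef_pos: [554.6, 319.0, 83.3]
force: [5.6, 3.8, -16.8]
grip_force: 108.5
eef_pos: [554.9, 319.3, 85.6]
force: [5.5, 3.5, -13.4]
grip_force: 109.1
eef_pos: [555.1, 319.0, 89.3]
force: [-0.4, -0.3, -1.3]
grip_force: 111.1
t11.65 [555.1 319.   89.3] yaw(y-axis)-41.5 z [ 0.  0. -1.] F [-0.4 -0.3 -1.3] M [ 0.01 -0.01  0.02] w0.170 gf111 j [ 0.34  0.71  1.3  -0.    1.14  1.06]
```

```bash
python3 -m jog '[[0,0,-0.02,0,0,0,0],[0,0,-0.04,0,0,0,0],[0,0,-0.04,0,0,0,0],[0,0,-0.02,0,0,0,0],[-0.03,0.025,0,0,0,0,0]]' 110 >/dev/null
python3 -m jog '[[-0.033,0.027,0,0,0,0,0],[-0.033,0.027,0,0,0,0,0],[-0.033,0.027,0,0,0,0,0],[-0.033,0.027,0,0,0,0,0],[-0.033,0.027,0,0,0,0,0]]' | grep -E "eef|force"
python3 -m jog '[[-0.033,0.027,0,0,0,0,0],[-0.033,0.027,0,0,0,0,0],[-0.033,0.027,0,0,0,0,0],[-0.033,0.027,0,0,0,0,0],[0,0,0,0,0,0,0]]' | grep -E "eef|force"
python3 - <<'E'
from h import *
say(); print(tool([537,-281,140])); T=pose(); np.save('TC.npy',T);im=eyes.capture('wrist')[:,:,::-1]; cv2.imwrite('pics/wC.png',im); print(proj([537,-281,140],cam('wrist',T)))
E
```

```text
eef_pos: [543.3, 65.3, 209.4]
force: [0.2, -0.1, -0.7]
grip_force: 111.0
eef_pos: [535.4, -107.8, 209.2]
force: [0.2, 1.0, -2.0]
grip_force: 111.0
t13.15 [ 535.4 -107.8  209.2] yaw(y-axis)-42.2 z [ 0.    -0.001 -1.   ] F [ 0.2  1.  -2. ] M [ 0.03 -0.01  0.03] w0.168 gf111 j [-0.41  0.39  1.48 -0.    1.27  0.32]
[-127.15914837  117.46736691   69.4425455 ]
[482.07308282 386.67415882]
```

```bash
python3 -m jog '[[-0.032,0.029,0,0,0,0,0],[-0.032,0.029,0,0,0,0,0],[-0.032,0.029,0,0,0,0,0],[-0.031,0.030,0,0,0,0,0],[0,0,0,0,0,0,0]]' 110 >/dev/null
python3 -m jog '[[0,0,0,0,0,0,0],[0,0,0,0,0,0,0]]' | grep -E "eef|force"
python3 - <<'E'
from h import *
say(); print(tool([537,-281,140])); T=pose(); np.save('TC.npy',T);im=eyes.capture('wrist')[:,:,::-1]; cv2.imwrite('pics/wC.png',im); print(proj([537,-281,140],cam('wrist',T)))
E
```

```text
eef_pos: [538.3, -274.4, 209.1]
force: [0.1, 1.0, -0.7]
grip_force: 111.0
t13.90 [ 538.3 -274.4  209.1] yaw(y-axis)-41.8 z [ 0.  0. -1.] F [ 0.1  1.  -0.7] M [ 0.01  0.03 -0.  ] w0.171 gf111 j [-0.67  0.51  1.29  0.    1.34  0.07]
[-5.81360847  3.41084946 69.10870169]
[325.46392227 228.72434883]
```

View pics/wC.png

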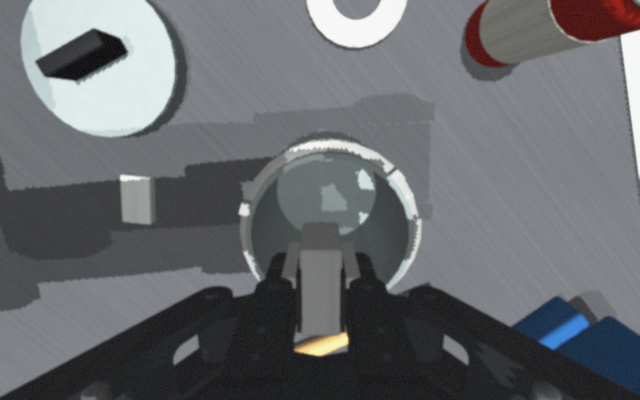

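The rim spans u 242–421 with its top at v 139, so its centre is about 3.6 mm further along tool y than predicted. The lid with its black handle is at upper left. Dropping pin2 in.

```bash
python3 -m jog '[[-0.006,0.007,0.01,0,0,0,0],[0,0,0.03,0,0,0,0],[0,0,0.025,0,0,0,0],[0,0,0,0,0,0,0],[0,0,0,0,0,0,0.04]]' 110 | grep -E "eef|force"
python3 -m jog '[[0,0,0,0,0,0,0.04],[0,0,0,0,0,0,0.04],[0,0,-0.03,0,0,0,0.04],[0,0,-0.04,0,0,0,0.04],[0,0,0,0,0,0,0.04]]' | grep -E "eef|force|width"
python3 - <<'E'
from h import *
import scipy.optimize as so
T=np.load('TC.npy');K=cam('wrist',T); im=cv2.imread('pics/wC.png')
for z in (140,):
    obs=np.array([(241,225),(421.5,225),(332,139)],float)
    a=np.linspace(0,2*np.pi,721)
    def res(c):
        P=np.array([proj([c[0]+54*np.cos(t),c[1]+54*np.sin(t),z],K) for t in a]); return [np.min(np.linalg.norm(P-o,axis=1)) for o in obs]
    r=so.minimize(lambda c:np.sum(np.square(res(c))),[537,-281],method='Nelder-Mead'); print(r.x,res(r.x))
t=cam('top')
say(); print(tool([592.7,218.5,66]))
E
```

```text
eef_pos: [539.5, -285.2, 144.4]
force: [-0.7, 0.2, 0.3]
grip_force: 0.0
eef_pos: [540.9, -286.4, 220.5]
force: [0.1, 0.3, 0.9]
grip_width: 0.469
grip_force: 0.0
[ 540.90072327 -281.99507136] [np.float64(4.27599100590606), np.float64(4.408505747407091), np.float64(0.30590928743233875)]
t14.95 [ 540.9 -286.4  220.5] yaw(y-axis)-41.9 z [ 0.009 -0.007 -1.   ] F [0.1 0.3 0.9] M [ 0.05 -0.02 -0.03] w0.469 gf0 j [-0.68  0.52  1.26  0.    1.36  0.05]
[ 410.17037826 -300.51991398  151.3638325 ]
```

```bash
python3 -m jog '[[0.0373,-0.0273,0,0,0,0,0.04],[0.0373,-0.0273,0,0,0,0,0.04],[0.0373,-0.0273,0,0,0,0,0.04],[0.0373,-0.0273,0,0,0,0,0.04],[0.0373,-0.0273,0,0,0,0,0.04]]' >/dev/null
python3 -m jog '[[0.0373,-0.0273,0,0,0,0,0.04],[0.0373,-0.0273,0,0,0,0,0.04],[0.0373,-0.0273,0,0,0,0,0.04],[0.0373,-0.0273,0,0,0,0,0.04],[0.0373,-0.0273,0,0,0,0,0.04]]' >/dev/null
python3 -m jog '[[0.0373,-0.0273,0,0,0,0,0.04],[0,0,0.02,0,0,0.145,0.04],[0,0,0.02,0,0,0.145,0.04],[0,0,0.02,0,0,0.145,0.04],[0,0,0.02,0,0,0.145,0.04]]' >/dev/null
python3 -m jog '[[0,0,0.01,0,0,0.076,0.04],[0,0,0,0,0,0,0.04],[0,0,0,0,0,0,0.04]]' >/dev/null
python3 - <<'E'
from h import *
say();print(tool([592.7,218.5,66]).round(1)); T=pose();np.save('TD.npy',T);im=eyes.capture('wrist')[:,:,::-1]; cv2.imwrite('pics/w4.png',im)
E
```

```text
t16.75 [590.4 220.8 124.7] yaw(y-axis)-79.4 z [ 0.001  0.    -1.   ] F [ 0.7  0.7 -0.3] M [0.01 0.03 0.02] w0.471 gf0 j [ 0.17  0.65  1.3  -0.    1.19  1.56]
[ 1.8  2.7 58.7]
```

```bash
python3 -m jog '[[0.002,0.0025,0.02,0,0,0,0.04],[0,0,0.02,0,0,0,0.04],[0,0,0.018,0,0,0,0.04],[0,0,0,0,0,0,0.04],[0,0,0,0,0,0,0.04]]' 110| grep -E "eef|force"
python3 -m jog '[[0,0,0,0,0,0,0.0],[0,0,0,0,0,0,0.0],[0,0,0,0,0,0,0.0],[0,0,0,0,0,0,0.0],[0,0,0,0,0,0,0.0]]'
python3 - <<'E'
from h import *
say()
E
```

```text
eef_pos: [593.0, 218.7, 67.1]
force: [-0.2, -0.2, 1.1]
grip_force: 0.0
time_s: 17.8
eef_pos: [593.2, 219.1, 67.7]
ee_rot: [-0.0, 0.996, 0.091, 0.002]
force: [0.2, 2.4, 6.5]
grip_width: 0.168
grip_force: 107.9
t17.80 [593.2 219.1  67.7] yaw(y-axis)-79.5 z [ 0.003  0.001 -1.   ] F [0.2 2.4 6.5] M [ 0.29  0.11 -0.06] w0.168 gf108 j [0.17 0.72 1.34 0.   1.08 1.56]
```

```bash
python3 -m jog '[[0,0,0,0,0,0.14,0],[0,0,-0.0002,0,0,0.14,0],[0,0,-0.0003,0,0,0.14,0],[0,0,-0.0002,0,0,-0.14,0],[0,0,-0.0003,0,0,-0.14,0]]' 110| grep -E "eef|force"
python3 -m jog '[[0,0,-0.0004,0,0,-0.14,0],[0,0,-0.0004,0,0,-0.14,0],[0,0,-0.0004,0,0,-0.14,0],[0,0,-0.0004,0,0,-0.14,0],[0,0,-0.0002,0,0,0.14,0]]'| grep -E "eef|force"
python3 -m jog '[[0,0,-0.0004,0,0,0.14,0],[0,0,-0.0004,0,0,0.14,0],[0,0,-0.0004,0,0,0.14,0],[0,0,-0.0004,0,0,0.14,0],[0,0,-0.0004,0,0,0.14,0]]'| grep -E "eef|force"
python3 -m jog '[[0,0,-0.0002,0,0,-0.14,0],[0,0,-0.0004,0,0,-0.14,0],[0,0,-0.0004,0,0,-0.14,0],[0,0,-0.0004,0,0,-0.14,0],[0,0,-0.0004,0,0,-0.14,0]]'| grep -E "eef|force"
python3 -m jog '[[0,0,-0.0002,0,0,-0.14,0],[0,0,-0.0002,0,0,0.14,0],[0,0,-0.0004,0,0,0.14,0],[0,0,-0.0004,0,0,0.14,0],[0,0,-0.0004,0,0,0.14,0]]' 110 | grep -E "eef|force"
python3 -m jog '[[0,0,-0.0004,0,0,0.14,0],[0,0,-0.0004,0,0,0.14,0],[0,0,-0.0002,0,0,-0.14,0],[0,0,-0.0004,0,0,-0.14,0],[0,0,-0.0004,0,0,-0.14,0]]' | grep -E "eef|force"
python3 -m jog '[[0,0,-0.0004,0,0,-0.14,0],[0,0,-0.0004,0,0,-0.14,0],[0,0,-0.0004,0,0,-0.14,0],[0,0,-0.0002,0,0,0.14,0],[0,0,-0.0004,0,0,0.14,0]]' | grep -E "eef|force"
python3 -m jog '[[0,0,-0.0004,0,0,0.14,0],[0,0,-0.0004,0,0,0.14,0],[0,0,-0.0004,0,0,0.14,0],[0,0,-0.0004,0,0,0.14,0],[0,0,-0.0002,0,0,-0.14,0]]' | grep -E "eef|force"
```

```text
eef_pos: [592.7, 218.7, 67.7]
force: [-1.1, -0.3, 0.2]
grip_force: 107.4
eef_pos: [592.3, 218.8, 68.1]
force: [1.6, 3.0, -8.1]
grip_force: 107.4
eef_pos: [592.1, 218.6, 69.0]
force: [6.6, 1.9, -14.7]
grip_force: 107.6
eef_pos: [591.9, 219.0, 70.4]
force: [6.3, 3.1, -18.2]
grip_force: 107.6
eef_pos: [592.0, 218.7, 71.9]
force: [5.9, 5.6, -17.9]
grip_force: 107.7
eef_pos: [591.8, 219.0, 73.4]
force: [7.1, 5.7, -19.9]
grip_force: 107.8
eef_pos: [591.9, 218.8, 75.3]
force: [6.8, 2.1, -19.0]
grip_force: 108.2
eef_pos: [591.8, 219.0, 77.1]
force: [4.7, 4.5, -17.2]
grip_force: 108.4
```

```bash
python3 -m jog '[[0,0,-0.0004,0,0,-0.14,0],[0,0,-0.0004,0,0,-0.14,0],[0,0,-0.0004,0,0,-0.14,0],[0,0,-0.0004,0,0,-0.14,0],[0,0,-0.0004,0,0,-0.14,0]]' 110 | grep -E "eef|force"
python3 -m jog '[[0,0,-0.0002,0,0,0.14,0],[0,0,-0.0004,0,0,0.14,0],[0,0,-0.0004,0,0,0.14,0],[0,0,-0.0004,0,0,0.14,0],[0,0,-0.0004,0,0,0.14,0]]' | grep -E "eef|force"
python3 -m jog '[[0,0,-0.0004,0,0,0.14,0],[0,0,-0.0002,0,0,-0.14,0],[0,0,-0.0004,0,0,-0.14,0],[0,0,-0.0004,0,0,-0.14,0],[0,0,-0.0004,0,0,-0.14,0]]' | grep -E "eef|force"
python3 -m jog '[[0,0,-0.0004,0,0,-0.14,0],[0,0,-0.0004,0,0,-0.14,0],[0,0,-0.0002,0,0,0.14,0],[0,0,-0.0004,0,0,0.14,0],[0,0,-0.0004,0,0,0.14,0]]' | grep -E "eef|force"
python3 -m jog '[[0,0,-0.0004,0,0,0.14,0],[0,0,-0.0004,0,0,0.14,0],[0,0,-0.0004,0,0,0.14,0],[0,0,-0.0002,0,0,-0.14,0],[0,0,-0.0004,0,0,-0.14,0]]' | grep -E "eef|force"
python3 -m jog '[[0,0,-0.0004,0,0,-0.14,0],[0,0,-0.0004,0,0,-0.14,0],[0,0,-0.0004,0,0,-0.14,0],[0,0,-0.0004,0,0,-0.14,0],[0,0,-0.0002,0,0,0.14,0]]' | grep -E "eef|force"
python3 - <<'E'
from h import *
say();  print(tool([540.5,-282.5,209]))
E
```

```text
eef_pos: [591.9, 219.0, 79.0]
force: [6.3, 5.0, -20.7]
grip_force: 107.8
eef_pos: [591.9, 218.8, 80.9]
force: [6.0, 3.7, -20.5]
grip_force: 108.1
eef_pos: [591.9, 218.8, 82.7]
force: [6.5, 3.1, -17.7]
grip_force: 108.5
eef_pos: [592.2, 219.0, 84.9]
force: [5.6, 4.3, -16.2]
grip_force: 108.7
eef_pos: [592.2, 218.6, 87.3]
force: [0.7, 1.6, -4.0]
grip_force: 110.5
eef_pos: [592.5, 218.6, 90.8]
force: [0.5, 0.2, -1.0]
grip_force: 110.9
t24.80 [592.5 218.6  90.8] yaw(y-axis)-63.0 z [ 0. -0. -1.] F [ 0.5  0.2 -1. ] M [ 0.03 -0.05 -0.01] w0.169 gf111 j [ 0.17  0.69  1.33 -0.    1.13  1.27]
[-273.49105439  423.13798396 -118.20122685]
```

```bash
python3 -m jog '[[0,0,-0.02,0,0,0,0],[0,0,-0.04,0,0,0,0],[0,0,-0.04,0,0,0,0],[0,0,-0.02,0,0,0,0],[-0.0228,0.0353,0,0,0,0,0]]' 110 >/dev/null
python3 -m jog '[[-0.0228,0.0353,0,0,0,0,0],[-0.0228,0.0353,0,0,0,0,0],[-0.0228,0.0353,0,0,0,0,0],[-0.0228,0.0353,0,0,0,0,0],[-0.0228,0.0353,0,0,0,0,0]]' | grep -E "eef|force"
python3 -m jog '[[-0.0228,0.0353,0,0,0,0,0],[-0.0228,0.0353,0,0,0,0,0],[-0.0228,0.0353,0,0,0,0,0],[-0.0228,0.0353,0,0,0,0,0],[-0.0228,0.0353,0,0,0,0,0]]' | grep -E "eef|force"
python3 -m jog '[[-0.0228,0.0353,0,0,0,0,0],[0,0,0,0,0,0,0],[0,0,0,0,0,0,0]]' | grep -E "eef|force"
python3 - <<'E'
from h import *
say();  print(tool([540.5,-282.5,145]))
E
```

```text
eef_pos: [564.1, -33.6, 210.9]
force: [0.5, -0.8, -1.4]
grip_force: 110.8
eef_pos: [540.8, -242.5, 210.9]
force: [0.3, 0.3, -1.5]
grip_force: 110.8
eef_pos: [536.4, -283.0, 210.4]
force: [-0.3, 0.1, -1.0]
grip_force: 110.9
t26.60 [ 536.4 -283.   210.4] yaw(y-axis)-63.6 z [-0.  0. -1.] F [-0.3  0.1 -1. ] M [ 0.04 -0.02  0.02] w0.169 gf111 j [-0.68  0.52  1.28  0.    1.34  0.43]
[ 3.90585629  1.39456488 65.39624232]
```

```bash
python3 -m jog '[[0.004,0.001,0.01,0,0,0,0],[0,0,0.03,0,0,0,0],[0,0,0.025,0,0,0,0],[0,0,0,0,0,0,0],[0,0,0,0,0,0,0.04]]' 110 | grep -E "eef|force"
python3 -m jog '[[0,0,0,0,0,0,0.04],[0,0,0,0,0,0,0.04],[0,0,-0.03,0,0,0,0.04],[0,0,-0.04,0,0,0,0.04],[0,0,0,0,0,0,0.04]]' | grep -E "eef|force|width"
python3 - <<'E'
from h import *
say(); im=eyes.capture('wrist')[:,:,::-1];np.save('TE.npy',pose()); cv2.imwrite('pics/wE.png',im); print(tool([507,156,66]))
E
python3 -m jog '[[0.0165,-0.0407,0,0,0,0,0.04],[0.0165,-0.0407,0,0,0,0,0.04],[0.0165,-0.0407,0,0,0,0,0.04],[0.0165,-0.0407,0,0,0,0,0.04],[0.0165,-0.0407,0,0,0,0,0.04]]' >/dev/null
python3 -m jog '[[0.0165,-0.0407,0,0,0,0,0.04],[0.0165,-0.0407,0,0,0,0,0.04],[0.0165,-0.0407,0,0,0,0,0.04],[0.0165,-0.0407,0,0,0,0,0.04],[0.0165,-0.0407,0,0,0,0,0.04]]' >/dev/null
python3 -m jog '[[0,0,0.004,0,0,-0.139,0.04],[0,0,0.004,0,0,-0.139,0.04],[0,0,0.004,0,0,-0.139,0.04],[0,0,0.004,0,0,-0.139,0.04],[0,0,0.004,0,0,-0.139,0.04]]' >/dev/null
python3 -m jog '[[0,0,0.004,0,0,-0.139,0.04],[0,0,0.004,0,0,-0.139,0.04],[0,0,0.004,0,0,-0.139,0.04],[0,0,0.004,0,0,-0.139,0.04],[0,0,0.004,0,0,-0.139,0.04]]' >/dev/null
python3 -m jog '[[0,0,0,0,0,0,0.04],[0,0,0,0,0,0,0.04]]' >/dev/null
python3 - <<'E'
from h import *
say();print(tool([507,156,66]).round(1)); T=pose();np.save('TF.npy',T);im=eyes.capture('wrist')[:,:,::-1]; cv2.imwrite('pics/wF.png',im)
print(proj([507,156,86],cam('wrist',T)))
E
```

```text
eef_pos: [541.3, -280.9, 146.1]
force: [0.3, -0.2, 1.7]
grip_force: 0.0
eef_pos: [542.4, -282.9, 222.0]
force: [1.2, -0.4, 0.2]
grip_width: 0.466
grip_force: 0.0
t27.60 [ 542.4 -282.9  222. ] yaw(y-axis)-63.5 z [ 0.009 -0.007 -1.   ] F [ 1.2 -0.4  0.2] M [0.02 0.01 0.03] w0.466 gf0 j [-0.67  0.51  1.26  0.    1.36  0.44]
[ 164.22726165 -408.62719495  150.98282033]
t29.85 [506.6 156.2 175.3] yaw(y-axis)15.9 z [-0.  0. -1.] F [-0.6 -0.1 -0.6] M [-0.    0.02 -0.01] w0.465 gf0 j [ 0.08  0.39  1.58  0.    1.18 -0.2 ]
[ -0.3   0.4 109.3]
[322.4468074  211.77809993]
```

View pics/wF.png

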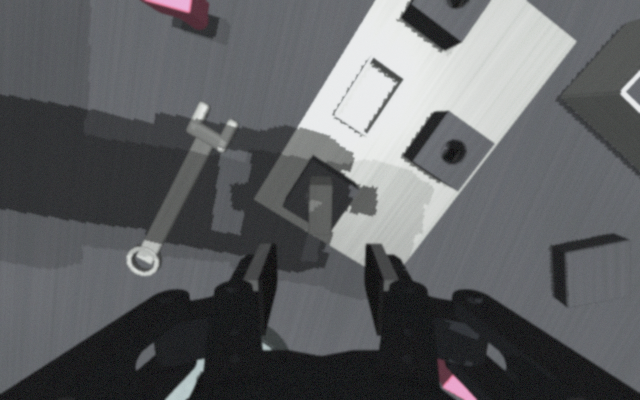

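Both emptied bores show. Pin0's head is at about (319,215), aligned with the fingers. Grasping it.

```bash
python3 -m jog '[[0,-0.0005,0.03,0,0,0,0.04],[0,0,0.03,0,0,0,0.04],[0,0,0.03,0,0,0,0.04],[0,0,0.018,0,0,0,0.04],[0,0,0,0,0,0,0.04]]' 110| grep -E "eef|force"
python3 -m jog '[[0,0,0,0,0,0,0.0],[0,0,0,0,0,0,0.0],[0,0,0,0,0,0,0.0],[0,0,0,0,0,0,0.0],[0,0,0,0,0,0,0.0]]'
python3 - <<'E'
from h import *
say()
E
```

```text
eef_pos: [505.0, 155.9, 65.6]
force: [-0.6, 0.7, -0.5]
grip_force: 0.0
time_s: 30.9
eef_pos: [507.0, 156.0, 69.1]
ee_rot: [0.001, 0.601, 0.799, 0.001]
force: [-1.9, -2.0, 6.6]
grip_width: 0.167
grip_force: 107.5
t30.90 [507.  156.   69.1] yaw(y-axis)16.1 z [ 0.002 -0.    -1.   ] F [-1.9 -2.   6.6] M [-0.32  0.39 -0.17] w0.167 gf108 j [ 0.08  0.53  1.68 -0.    0.93 -0.2 ]
```

```bash
python3 -m jog '[[0,0,0,0,0,0.14,0],[0,0,-0.0002,0,0,0.14,0],[0,0,-0.0003,0,0,0.14,0],[0,0,-0.0002,0,0,-0.14,0],[0,0,-0.0003,0,0,-0.14,0]]' 110| grep -E "eef|force"
python3 -m jog '[[0,0,-0.0004,0,0,-0.14,0],[0,0,-0.0004,0,0,-0.14,0],[0,0,-0.0004,0,0,-0.14,0],[0,0,-0.0004,0,0,-0.14,0],[0,0,-0.0002,0,0,0.14,0]]'| grep -E "eef|force"
python3 -m jog '[[0,0,-0.0004,0,0,0.14,0],[0,0,-0.0004,0,0,0.14,0],[0,0,-0.0004,0,0,0.14,0],[0,0,-0.0004,0,0,0.14,0],[0,0,-0.0004,0,0,0.14,0]]'| grep -E "eef|force"
python3 -m jog '[[0,0,-0.0002,0,0,-0.14,0],[0,0,-0.0004,0,0,-0.14,0],[0,0,-0.0004,0,0,-0.14,0],[0,0,-0.0004,0,0,-0.14,0],[0,0,-0.0004,0,0,-0.14,0]]'| grep -E "eef|force"
python3 -m jog '[[0,0,-0.0002,0,0,-0.14,0],[0,0,-0.0002,0,0,0.14,0],[0,0,-0.0004,0,0,0.14,0],[0,0,-0.0004,0,0,0.14,0],[0,0,-0.0004,0,0,0.14,0]]' 110 | grep -E "eef|force"
python3 -m jog '[[0,0,-0.0004,0,0,0.14,0],[0,0,-0.0004,0,0,0.14,0],[0,0,-0.0002,0,0,-0.14,0],[0,0,-0.0004,0,0,-0.14,0],[0,0,-0.0004,0,0,-0.14,0]]' | grep -E "eef|force"
python3 -m jog '[[0,0,-0.0004,0,0,-0.14,0],[0,0,-0.0004,0,0,-0.14,0],[0,0,-0.0004,0,0,-0.14,0],[0,0,-0.0002,0,0,0.14,0],[0,0,-0.0004,0,0,0.14,0]]' | grep -E "eef|force"
python3 -m jog '[[0,0,-0.0004,0,0,0.14,0],[0,0,-0.0004,0,0,0.14,0],[0,0,-0.0004,0,0,0.14,0],[0,0,-0.0004,0,0,0.14,0],[0,0,-0.0002,0,0,-0.14,0]]' | grep -E "eef|force"
```

```text
eef_pos: [506.5, 156.2, 69.1]
force: [-1.0, -0.3, -2.0]
grip_force: 107.1
eef_pos: [505.8, 156.1, 69.8]
force: [0.6, -1.8, -9.8]
grip_force: 107.5
eef_pos: [505.0, 155.9, 71.0]
force: [1.2, 0.4, -16.0]
grip_force: 107.2
eef_pos: [505.6, 156.3, 72.7]
force: [4.5, 2.7, -19.2]
grip_force: 107.4
eef_pos: [505.2, 155.8, 74.3]
force: [2.1, -2.3, -18.7]
grip_force: 107.6
eef_pos: [505.3, 156.0, 76.1]
force: [3.2, 2.8, -19.1]
grip_force: 107.6
eef_pos: [505.5, 155.8, 78.0]
force: [2.8, -0.8, -18.6]
grip_force: 107.8
eef_pos: [505.1, 155.9, 79.8]
force: [1.7, 2.3, -16.9]
grip_force: 108.2
```

```bash
python3 -m jog '[[0,0,-0.0004,0,0,-0.14,0],[0,0,-0.0004,0,0,-0.14,0],[0,0,-0.0004,0,0,-0.14,0],[0,0,-0.0004,0,0,-0.14,0],[0,0,-0.0004,0,0,-0.14,0]]' 110 | grep -E "eef|force"
python3 -m jog '[[0,0,-0.0002,0,0,0.14,0],[0,0,-0.0004,0,0,0.14,0],[0,0,-0.0004,0,0,0.14,0],[0,0,-0.0004,0,0,0.14,0],[0,0,-0.0004,0,0,0.14,0]]' | grep -E "eef|force"
python3 -m jog '[[0,0,-0.0004,0,0,0.14,0],[0,0,-0.0002,0,0,-0.14,0],[0,0,-0.0004,0,0,-0.14,0],[0,0,-0.0004,0,0,-0.14,0],[0,0,-0.0004,0,0,-0.14,0]]' | grep -E "eef|force"
python3 -m jog '[[0,0,-0.0004,0,0,-0.14,0],[0,0,-0.0004,0,0,-0.14,0],[0,0,-0.0002,0,0,0.14,0],[0,0,-0.0004,0,0,0.14,0],[0,0,-0.0004,0,0,0.14,0]]' | grep -E "eef|force"
python3 -m jog '[[0,0,-0.0004,0,0,0.14,0],[0,0,-0.0004,0,0,0.14,0],[0,0,-0.0004,0,0,0.14,0],[0,0,-0.0002,0,0,-0.14,0],[0,0,-0.0004,0,0,-0.14,0]]' | grep -E "eef|force"
python3 -m jog '[[0,0,-0.0004,0,0,-0.14,0],[0,0,-0.0004,0,0,-0.14,0],[0,0,-0.0004,0,0,-0.14,0],[0,0,-0.0004,0,0,-0.14,0],[0,0,-0.0002,0,0,0.14,0]]' | grep -E "eef|force"
python3 - <<'E'
from h import *
say();  print(tool([540.5,-282.5,209]))
E
```

```text
eef_pos: [505.8, 156.0, 81.9]
force: [3.7, 1.1, -18.5]
grip_force: 107.8
eef_pos: [505.2, 155.7, 83.6]
force: [0.7, -1.2, -15.3]
grip_force: 108.1
eef_pos: [505.7, 155.7, 85.4]
force: [4.8, -1.2, -18.8]
grip_force: 107.7
eef_pos: [506.0, 155.6, 87.5]
force: [4.3, -0.0, -17.4]
grip_force: 108.0
eef_pos: [506.4, 156.1, 90.9]
force: [0.3, 0.8, -1.5]
grip_force: 110.3
eef_pos: [506.5, 156.1, 92.8]
force: [-0.4, 0.0, -1.1]
grip_force: 110.3
t37.90 [506.5 156.1  92.8] yaw(y-axis)32.6 z [ 0.001  0.    -1.   ] F [-0.4  0.  -1.1] M [0.01 0.02 0.01] w0.166 gf110 j [ 0.08  0.49  1.66  0.    0.99 -0.49]
[-387.91036882 -207.54019965 -116.25175315]
```

```bash
python3 -m jog '[[0,0,-0.02,0,0,0,0],[0,0,-0.04,0,0,0,0],[0,0,-0.04,0,0,0,0],[0,0,-0.02,0,0,0,0],[-0.0353,-0.0189,0,0,0,0,0]]' 110 >/dev/null
python3 -m jog '[[-0.0353,-0.0189,0,0,0,0,0],[-0.0353,-0.0189,0,0,0,0,0],[-0.0353,-0.0189,0,0,0,0,0],[-0.0353,-0.0189,0,0,0,0,0],[-0.0353,-0.0189,0,0,0,0,0]]' | grep -E "eef|force"
python3 -m jog '[[-0.0353,-0.0189,0,0,0,0,0],[-0.0353,-0.0189,0,0,0,0,0],[-0.0353,-0.0189,0,0,0,0,0],[-0.0353,-0.0189,0,0,0,0,0],[-0.0353,-0.0189,0,0,0,0,0]]' | grep -E "eef|force"
python3 -m jog '[[0,0,0,0,0,0,0],[0,0,0,0,0,0,0]]' | grep -E "eef|force"
python3 - <<'E'
from h import *
say();  print(tool([540.5,-282.5,145]))
E
```

```text
eef_pos: [523.1, -85.2, 212.9]
force: [1.4, -0.3, -1.6]
grip_force: 110.3
eef_pos: [537.1, -285.0, 212.8]
force: [0.5, -0.4, -0.4]
grip_force: 110.3
eef_pos: [537.0, -283.7, 212.2]
force: [-0.4, 0.9, -1.0]
grip_force: 110.2
t39.60 [ 537.  -283.7  212.2] yaw(y-axis)32.1 z [ 0.  0. -1.] F [-0.4  0.9 -1. ] M [ 0.01 -0.02  0.  ] w0.165 gf110 j [-0.68  0.52  1.28  0.    1.35 -1.24]
[-0.84157645  3.53085253 67.2168037 ]
```

```bash
python3 -m jog '[[-0.001,0.003,0.01,0,0,0,0],[0,0,0.03,0,0,0,0],[0,0,0.025,0,0,0,0],[0,0,0,0,0,0,0],[0,0,0,0,0,0,0.04]]' 110 | grep -E "eef|force"
python3 -m jog '[[0,0,0,0,0,0,0.04],[0,0,0,0,0,0,0.04],[0,0,-0.03,0,0,0,0.04],[0,0,-0.04,0,0,0,0.04],[0,0,-0.01,0,0,0,0.04]]' | grep -E "eef|force|width"
python3 - <<'E'
from h import *
say(); print(tool([645,-92,180]))
E
```

```text
eef_pos: [540.8, -281.9, 147.8]
force: [-0.6, 0.6, 0.7]
grip_force: 0.0
eef_pos: [541.5, -283.4, 232.6]
force: [-0.4, 0.7, 0.2]
grip_width: 0.473
grip_force: 0.0
t40.60 [ 541.5 -283.4  232.6] yaw(y-axis)32.2 z [ 0.007 -0.005 -1.   ] F [-0.4  0.7  0.2] M [ 0.04 -0.03 -0.01] w0.473 gf0 j [-0.67  0.51  1.24  0.    1.39 -1.24]
[107.19082646 189.44508205  52.30171685]
```

```bash
python3 -m jog '[[0.0214,0.038,0,0,0,0,0.065],[0.0214,0.038,0,0,0,0,0.065],[0.0214,0.038,0,0,0,0,0.065],[0.0214,0.038,0,0,0,0,0.065],[0.0214,0.038,0,0,0,0,0.065]]' >/dev/null
python3 -m jog '[[0,0,0.02,0,0,0,0.065],[0,0,0.02,0,0,0,0.065],[0,0,0,0,0,0,0.065],[0,0,0,0,0,0,0.065]]' >/dev/null
python3 - <<'E'
from h import *
say(); T=pose();np.save('TG.npy',T);im=eyes.capture('wrist')[:,:,::-1]; cv2.imwrite('pics/wG.png',im)
c=eyes.capture('top')[:,:,::-1]; cv2.imwrite('pics/top1.png',c)
print(proj([647,-89,8],cam('wrist',T)))
E
```

```text
t41.50 [644.2 -91.  187.9] yaw(y-axis)32.2 z [ 0.001 -0.    -1.   ] F [-0.7 -0.7  0.7] M [ 0.04 -0.01  0.02] w0.762 gf0 j [-0.32  0.63  1.15  0.    1.36 -0.88]
[325.21239929 184.24869383]
```

View pics/wG.png

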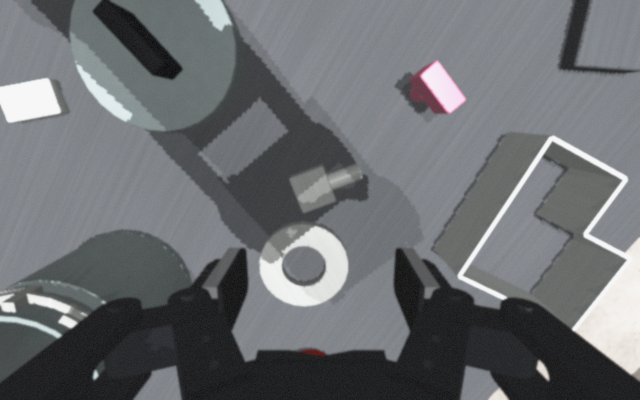

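Loose pin3: head centre at (313,189), shank end at (362,172). The flange at (304,264) is close to its head, so I'll grip the shank.

```bash
python3 - <<'E'
from h import *
G=cam('wrist',np.load('TG.npy')); t=cam('top')
im=cv2.imread('pics/wG.png'); cv2.imwrite('pics/cG.png',cv2.resize(im[150:300,240:400],None,fx=3.75,fy=3.75,interpolation=cv2.INTER_CUBIC))
d=cv2.absdiff(cv2.imread('pics/top0.png'),cv2.imread('pics/top1.png'))[170:230,335:480].max(); print('diff',d)
for n,p,z in [('headc',(313,189),16),('shank end',(361,173),8),('flange c',(304,264),12)]: print(n,atz(*p,z,G).round(1))
print('stereo head',tri([(313,189,G),(362.6,196,t)]))
say()
E
```

```text
diff 161
headc [638.8 -97.4  16. ]
shank end [669.6 -62.1   8. ]
flange c [ 672. -168.   12.]
stereo head (array([639.67799181, -99.05100071,   9.3781274 ]), [np.float64(0.31678948608055063), np.float64(0.3167894860805668)])
t41.60 [644.5 -91.2 188.7] yaw(y-axis)32.2 z [ 0.002 -0.001 -1.   ] F [ 0.  -0.   0.4] M [ 0.04 -0.02  0.04] w0.759 gf0 j [-0.32  0.63  1.15  0.    1.36 -0.88]
```

View pics/cG.png

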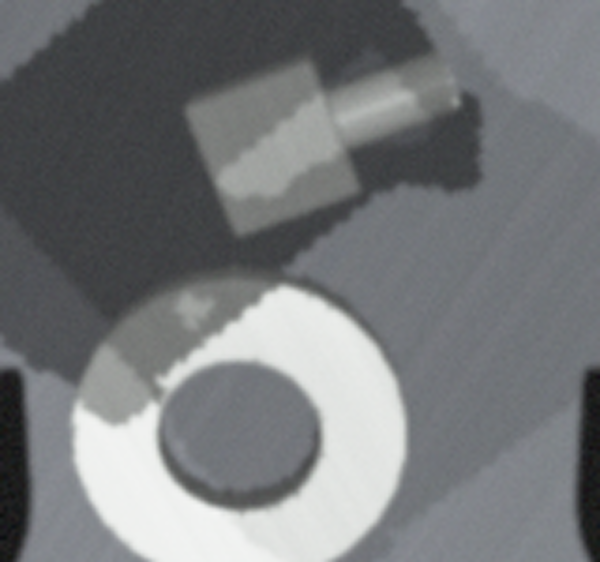

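```bash
python3 - <<'E'
from h import *
G=cam('wrist',np.load('TG.npy'));f=lambda p:(240+p[0]/3.75-.4,150+p[1]/3.75-.4)
a=atz(*f((337,122)),10,G);b=atz(*f((446,80)),10,G);h=atz(*f((274,148)),16,G);fl=atz(*f((240,430)),12,G)
m=atz(*f((391,101)),10,G)
print(a,b,'len',np.linalg.norm(b-a),'mid',m,'head',h,'dist',np.linalg.norm((m-h)[:2]))
for d in (b-a,m-h): print(np.degrees(np.arctan2(d[1],d[0])))
ax=(b-h)[:2]/np.linalg.norm((b-h)[:2]); n=np.array([-ax[1],ax[0]]); r=(fl-m)[:2]; print('flange along,perp',r@ax,r@n)
print('tool',tool([m[0],m[1],12]))
E
```

```text
[649.04616435 -84.82991726  10.        ] [666.21637347 -61.51982804  10.        ] len 28.951275291927335 mid [657.56361607 -73.18987262  10.        ] head [638.61851026 -97.65427091  16.        ] dist 30.9422658844178
53.62464375403218
52.24598133350605
flange along,perp -67.08005192903758 -69.15246427366235
tool [  8.60074935  20.40184404 176.7086974 ]
```

```bash
python3 -m jog '[[0.0086,0.0204,0,0,0,0,0.04],[0,0,0.01,0,0,0.134,0.04],[0,0,0.01,0,0,0.134,0.04],[0,0,0.01,0,0,0.134,0.04],[0,0,0.01,0,0,0.134,0.04]]' >/dev/null
python3 -m jog '[[0,0,0.01,0,0,0.134,0.04],[0,0,0.01,0,0,0.134,0.04],[0,0,0.01,0,0,0.134,0.04],[0,0,0.01,0,0,0.134,0.04],[0,0,0.01,0,0,0.134,0.04]]' >/dev/null
python3 -m jog '[[0,0,0,0,0,0,0.04],[0,0,0,0,0,0,0.04]]' >/dev/null
python3 - <<'E'
from h import *
say(); print(tool([657.5,-73.2,12])); T=pose();np.save('TH.npy',T);im=eyes.capture('wrist')[:,:,::-1]; cv2.imwrite('pics/wH.png',im)
print(proj([657.5,-73.2,16],cam('wrist',T)))
E
```

```text
t42.80 [657.1 -72.9  98.2] yaw(y-axis)-36.7 z [ 0.001 -0.    -1.   ] F [-0.5  0.3  0.8] M [-0.02 -0.02 -0.  ] w0.469 gf0 j [-0.29  0.74  1.21  0.    1.19  0.35]
[-6.09174094e-02  3.39292835e-01  8.61778482e+01]
[320.76799815 213.93605669]
```

View pics/wH.png

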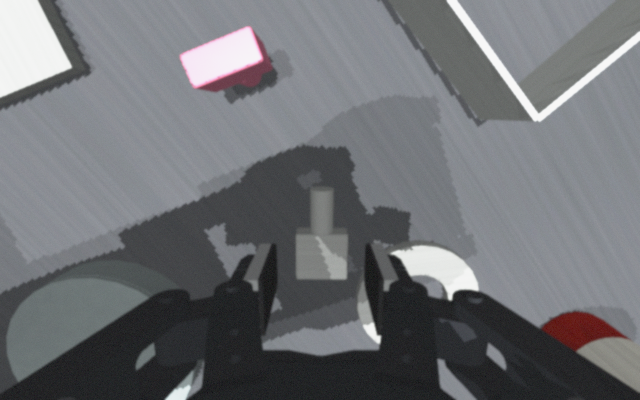

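Pin3 is aligned between the fingers: shank (321,188)–(322,228), head below it.

```bash
python3 -m jog '[[0.001,0,0.03,0,0,0,0.04],[0,0,0.03,0,0,0,0.04],[0,0,0.018,0,0,0,0.04],[0,0,0.006,0,0,0,0.04],[0,0,0,0,0,0,0.04]]' 80| grep -E "eef|force"
python3 -m jog '[[0,0,0,0,0,0,0.0],[0,0,0,0,0,0,0.0],[0,0,0,0,0,0,0.0],[0,0,0,0,0,0,0.0],[0,0,0,0,0,0,0.0]]'
python3 -m jog '[[0,0,-0.02,0,0,0,0.0],[0,0,-0.03,0,0,0,0.0],[0,0,-0.05,0,0,0,0.0],[0,0,-0.05,0,0,0,0.0],[0,0,-0.04,0,0,0,0.0]]'
python3 - <<'E'
from h import *
say(); T=pose();im=eyes.capture('wrist')[:,:,::-1]; cv2.imwrite('pics/wI.png',im); print(tool([540.5,-282.5,209]))
E
```

```text
eef_pos: [657.5, -72.0, 13.4]
force: [0.2, 0.8, 0.1]
grip_force: 0.0
time_s: 43.85
eef_pos: [658.3, -72.1, 15.0]
ee_rot: [0.001, 0.894, 0.447, 0.001]
force: [0.3, 0.4, 6.7]
grip_width: 0.151
grip_force: 78.3
time_s: 44.35
eef_pos: [657.5, -71.8, 206.9]
ee_rot: [0.001, 0.894, 0.447, 0.001]
force: [1.5, -0.5, -2.2]
grip_width: 0.146
grip_force: 78.3
t44.35 [657.5 -71.8 206.9] yaw(y-axis)-36.9 z [ 0.003 -0.001 -1.   ] F [ 1.5 -0.5 -2.2] M [ 0.03 -0.1   0.01] w0.146 gf78 j [-0.29  0.64  1.08  0.    1.41  0.36]
[-239.48623078   31.02601995    4.21971605]
```

```bash
python3 -m jog '[[-0.0444,0.0062,0,0,0,0,0],[-0.0444,0.0062,0,0,0,0,0],[-0.0444,0.0062,0,0,0,0,0],[-0.0444,0.0062,0,0,0,0,0],[-0.0444,0.0062,0,0,0,0,0]]' >/dev/null
python3 -m jog '[[0,0,0,0,0,0,0],[0,0,0,0,0,0,0]]' >/dev/null
python3 - <<'E'
from h import *
say(); T=pose();im=eyes.capture('wrist')[:,:,::-1]; cv2.imwrite('pics/wI.png',im); print(tool([540.5,-282.5,142]))
E
```

```text
t45.10 [ 548.4 -268.6  203.2] yaw(y-axis)-37.0 z [ 0.  0. -1.] F [ 0.4 -0.  -0.4] M [ 0.07 -0.02 -0.02] w0.147 gf78 j [-0.65  0.53  1.28  0.    1.33 -0.  ]
[-16.90190891   2.16205976  61.17156766]
```

View pics/wI.png

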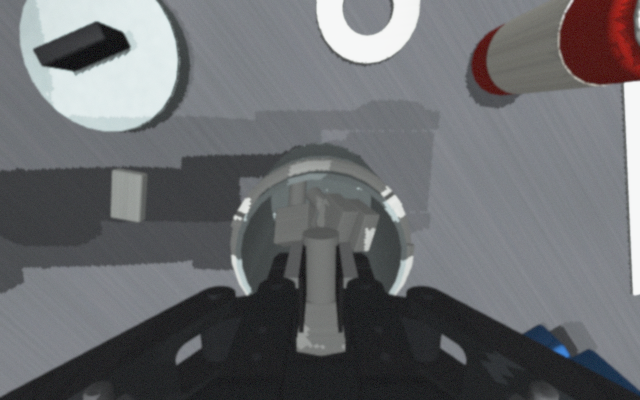

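The canister holds three pins, and pin3 is over the mouth with the rim centre near (323,240). Lowering it and letting go.

```bash
python3 -m jog '[[0,0.002,0.01,0,0,0,0],[0,0,0.03,0,0,0,0],[0,0,0.015,0,0,0,0],[0,0,0,0,0,0,0],[0,0,0,0,0,0,0.03]]' | grep -E "eef|force"
python3 -m jog '[[0,0,0,0,0,0,0.03],[0,0,0,0,0,0,0.03],[0,0,-0.03,0,0,0,0.03],[0,0,-0.05,0,0,0,0.03],[-0.02,0,-0.04,0,0,0,0.06]]' | grep -E "eef|force|width"
python3 -m jog '[[-0.04,0,-0.01,0,0,0,0.085],[-0.03,0,0,0,0,0,0.085],[0,0,0,0,0,0,0.085],[0,0,0,0,0,0,0.085]]' | grep -E "eef|force|width"
python3 - <<'E'
from h import *
say(); T=pose();np.save('TJ.npy',T);im=eyes.capture('wrist')[:,:,::-1]; cv2.imwrite('pics/wJ.png',im)
cv2.imwrite('pics/top2.png',eyes.capture('top')[:,:,::-1]);cv2.imwrite('pics/side2.png',eyes.capture('side')[:,:,::-1])
K=cam('wrist',T); print(proj([540,-282,140],K),proj([466,-63,28],K))
E
```

```text
eef_pos: [551.0, -268.6, 148.4]
force: [-0.3, 0.4, -0.4]
grip_force: 0.0
eef_pos: [539.2, -284.0, 271.4]
force: [0.2, -0.5, 0.2]
grip_width: 0.502
grip_force: 0.0
eef_pos: [496.3, -341.3, 278.5]
force: [0.2, -0.3, 0.2]
grip_width: 0.995
grip_force: 0.0
t46.55 [ 496.3 -341.3  278.5] yaw(y-axis)-37.0 z [ 0.001 -0.    -1.   ] F [ 0.2 -0.3  0.2] M [ 0.05 -0.08 -0.02] w0.995 gf0 j [-0.8   0.47  1.18  0.    1.49 -0.15]
[319.10594574 100.84986271] [126.47417821 -32.89992594]
```

```bash
cat > circ.py <<'E'
from h import *
from scipy.ndimage import map_coordinates as mc
import scipy.optimize as so
def projs(P,KM):
    K,M=KM; q=(np.linalg.inv(M)@np.c_[P,np.ones(len(P))].T)[:3]; q=K@q; return q[:2]/q[2]
def fit(views,z,r,c0,span=8,rows=None,sign=0):
    a=np.linspace(0,2*np.pi,180,endpoint=False)
    gs=[]
    for im,KM in views:
        g=cv2.GaussianBlur(cv2.cvtColor(im,cv2.COLOR_BGR2GRAY),(0,0),1).astype(float); gs.append((g,KM))
    def sc(c):
        t=0
        for g,KM in gs:
            ring=lambda rr: projs(np.c_[c[0]+rr*np.cos(a),c[1]+rr*np.sin(a),np.full(180,z)],KM)
            o=ring(r+1.5);i=ring(r-1.5)
            ok=(i[1]>2)&(i[1]<(rows or 398))&(i[0]>2)&(i[0]<637)
            d=mc(g,[i[1],i[0]],order=1)-mc(g,[o[1],o[0]],order=1)
            d=np.abs(d) if sign==0 else sign*d
            t+=np.mean(np.minimum(d[ok],40))
        return t
    best=max(((sc((c0[0]+x,c0[1]+y)),x,y) for x in np.arange(-span,span+.1,2) for y in np.arange(-span,span+.1,2)))
    r0=so.minimize(lambda c:-sc(c),[c0[0]+best[1],c0[1]+best[2]],method='Nelder-Mead',options=dict(initial_simplex=[[c0[0]+best[1],c0[1]+best[2]],[c0[0]+best[1]+1.5,c0[1]+best[2]],[c0[0]+best[1],c0[1]+best[2]+1.5]]))
    return r0.x.round(2),round(-r0.fun,1)
E
python3 - <<'E'
from circ import *
J=(cv2.imread('pics/wJ.png'),cam('wrist',np.load('TJ.npy'))); t=(cv2.imread('pics/top2.png'),cam('top')); s=(cv2.imread('pics/side2.png'),cam('side'))
for z,r in [(140,54),(140,49.5),(140,57),(112,60),(118,60),(120,60)]:
    print(z,r,'wrist',fit([J],z,r,(540,-282)),'top',fit([t],z,r,(537,-281)))
for z,r in [(28,66),(0,66)]: print('lid',z,r,'top',fit([t],z,r,(465,-63)),'side',fit([s],z,r,(467,-62)))
g=J[0][60:340:8,300:340:10]; 
E
```

```text
140 54 wrist (array([ 538.28, -284.22]), np.float64(31.8)) top (array([ 529.48, -274.86]), np.float64(17.8))
140 49.5 wrist (array([ 534.54, -287.99]), np.float64(34.8)) top (array([ 534.76, -285.58]), np.float64(16.4))
140 57 wrist (array([ 534.64, -287.41]), np.float64(34.0)) top (array([ 531.33, -277.  ]), np.float64(20.4))
112 60 wrist (array([ 539.15, -283.73]), np.float64(30.5)) top (array([ 535.29, -286.62]), np.float64(19.4))
118 60 wrist (array([ 536.79, -291.08]), np.float64(29.8)) top (array([ 534.24, -284.93]), np.float64(19.1))
120 60 wrist (array([ 536.76, -290.68]), np.float64(29.2)) top (array([ 533.85, -284.37]), np.float64(18.9))
lid 28 66 top (array([468.4 , -62.95]), np.float64(27.7)) side (array([468.94, -63.08]), np.float64(27.2))
lid 0 66 top (array([470.64, -65.52]), np.float64(25.9)) side (array([491.3 , -92.95]), np.float64(23.4))
```

```bash
python3 -m jog '[[0.0293,-0.0271,0,0,0,0,0.085],[0.0293,-0.0271,0,0,0,0,0.085],[0.0293,-0.0271,0,0,0,0,0.085],[0.0293,-0.0271,0,0,0,0,0.085],[0.0293,-0.0271,0,0,0,0,0.085]]' >/dev/null
python3 -m jog '[[0.0293,-0.0271,0,0,0,0,0.085],[0.0293,-0.0271,0,0,0,0,0.085],[0,0,0.01,0,0,0.144,0.085],[0,0,0.01,0,0,0.144,0.085],[0,0,0.01,0,0,0.144,0.085]]' >/dev/null
python3 -m jog '[[0,0,0.01,0,0,0.144,0.085],[0,0,0.01,0,0,0.144,0.085],[0,0,0.01,0,0,0.144,0.085],[0,0,0.01,0,0,0.144,0.085],[0,0,0.01,0,0,0.144,0.085]]' >/dev/null
python3 -m jog '[[0,0,0,0,0,0,0.085],[0,0,0,0,0,0,0.085]]' >/dev/null
python3 - <<'E'
from circ import *
say(); T=pose();np.save('TL.npy',T);im=eyes.capture('wrist')[:,:,::-1].copy(); cv2.imwrite('pics/wL.png',im)
K=cam('wrist',T);p=proj([468.5,-63,46],K);print(p)
L=(im,K); t=(eyes.capture('top')[:,:,::-1].copy(),cam('top'))
for z in (28,):print(fit([L],z,66,(468.5,-63)),fit([t],z,66,(468.5,-63)))
J=cv2.imread('pics/wJ.png'); u,v=map(int,p); v0=max(0,min(v-110,180))
print('crop',u-100,v0)
cJ=cv2.resize(J[20:190,230:410],(400*1,int(170*400/180)),interpolation=cv2.INTER_CUBIC)
cL=cv2.resize(im[v0:v0+220,u-100:u+100],(400,440),interpolation=cv2.INTER_CUBIC)
o=np.zeros((440,800,3),np.uint8); o[:cJ.shape[0],:400]=cJ; o[:,400:]=cL
cv2.imwrite('pics/mont.png',o)
E
```

```text
t48.40 [468.  -62.8 198.5] yaw(y-axis)-102.6 z [ 0. -0. -1.] F [ 0.   0.1 -0. ] M [ 0.    0.   -0.01] w0.994 gf0 j [-0.38  0.24  1.72  0.    1.19  1.41]
[319.19586492 190.80272709]
(array([468.71, -64.01]), np.float64(34.3)) (array([468.38, -63.75]), np.float64(8.4))
crop 219 80
```

View pics/mont.png

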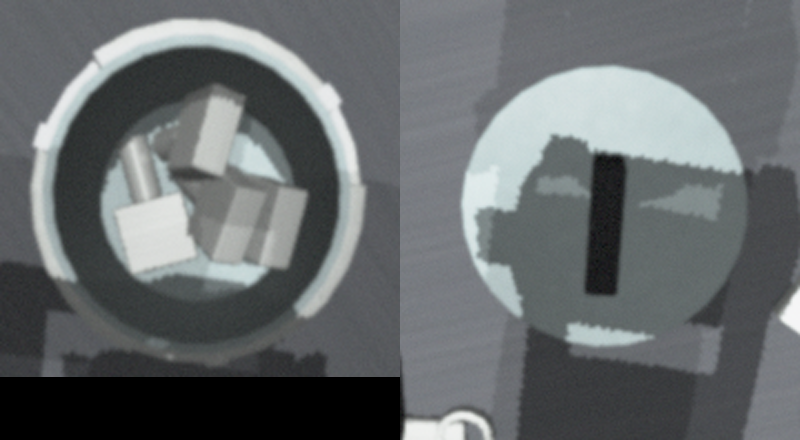

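Left of the montage: four pins in the canister, inner rim edge at x 52–340, y 46–344. Right: lid with handle corners (595,153), (627,153), (618,296), (586,294), about 2° off the tool axis.

```bash
python3 - <<'E'
from circ import *
L=cam('wrist',np.load('TL.npy')); J=cam('wrist',np.load('TJ.npy'))
fl=lambda p:(219+(p[0]-400)/2-.25,80+p[1]/2-.25); fj=lambda p:(230+p[0]/2.2222-.28,20+p[1]/2.2222-.28)
c=[atz(*fl(p),64,L) for p in [(595,153),(627,153),(618,296),(586,294)]]; m=np.mean(c,0); print('handle',m,'tool',tool(m))
d=(c[0]+c[1]-c[2]-c[3])/2; print('yaw',np.degrees(np.arctan2(d[1],d[0])),'len',np.linalg.norm(d),'wid',np.linalg.norm(c[0]-c[1]))
# triangulate lid height: handle in top view dark
obs=np.array([fj(p) for p in [(52,195),(340,195),(196,46),(196,344)]])
a=np.linspace(0,2*np.pi,1440)
f=lambda c:[np.min(np.linalg.norm(projs(np.c_[c[0]+r*np.cos(a),c[1]+r*np.sin(a),np.full(1440,140)],J).T-o,axis=1)) for o in obs]
for r in (49.5,51,52):
    s=so.minimize(lambda c:np.sum(np.square(f(c))),[538,-284],method='Nelder-Mead'); print(r,s.x,np.round(f(s.x),2))
for n in 'CE':
    V=[(cv2.imread(f'pics/w{n}.png'),cam('wrist',np.load(f'T{n}.npy')))]
    print(n,[ (r,fit(V,140,r,(538,-284),6,rows=250)) for r in (49.5,54)])
V=[(cv2.imread('pics/wJ.png'),J)]; print([ (r,fit(V,140,r,(538,-284),6,sign=s)) for r,s in ((49.5,-1),(50.5,-1),(51.5,-1))])
E
```

```text
handle [470.4414585  -65.79498441  64.        ] tool [  2.71821409   2.15273566 134.6960914 ]
yaw -16.12521100203171 len 59.30485341013147 wid 12.632900703339216
49.5 [ 536.27542932 -287.13879164] [0.75 0.83 0.42 0.69]
51 [ 536.009171   -287.49056169] [1.17 1.08 1.17 1.67]
52 [ 535.84718023 -287.7046806 ] [2.45 2.36 2.26 3.21]
C [(49.5, (array([ 539.79, -282.72]), np.float64(30.9))), (54, (array([ 535.73, -281.54]), np.float64(33.5)))]
E [(49.5, (array([ 537.86, -285.07]), np.float64(34.9))), (54, (array([ 532.82, -284.6 ]), np.float64(33.6)))]
[(49.5, (array([ 535.94, -287.91]), np.float64(34.8))), (50.5, (array([ 536.55, -286.84]), np.float64(35.0))), (51.5, (array([ 536.86, -286.47]), np.float64(34.7)))]
```

Lid centre ≈ (468.8,−64.5), handle yaw ≈ −15°. The mouth estimates scatter by a few mm, so I'll take one closer look from the placing orientation and fit it numerically.

```bash
python3 -m jog '[[0.01,0.0406,-0.016,0,0,0,0.085],[0.01,0.0406,-0.016,0,0,0,0.085],[0.01,0.0406,-0.016,0,0,0.035,0.085],[0.01,0.0406,-0.016,0,0,0,0.085],[0.01,0.0406,-0.016,0,0,0,0.085]]' >/dev/null
python3 -m jog '[[0,0,0,0,0,0,0.085],[0,0,0,0,0,0,0.085],[0,0,0,0,0,0,0.085]]' >/dev/null
python3 - <<'E'
from circ import *
say(); T=pose();np.save('TM.npy',T);im=eyes.capture('wrist')[:,:,::-1].copy(); cv2.imwrite('pics/wM.png',im)
V=[(im,cam('wrist',T))]; print(proj([536,-286,140],V[0][1])); print([ (r,fit(V,140,r,(537,-285),6,sign=s)) for r,s in ((48.5,-1),(49.5,-1),(50.5,-1),(51.5,-1))])
E
python3 -m jog '[[-0.02,0.02,-0.02,0,0,0,0.085],[-0.02,0.02,-0.02,0,0,0,0.085],[0,0,0,0,0,0,0.085],[0,0,0,0,0,0,0.085],[0,0,0,0,0,0,0.085]]' >/dev/null
python3 - <<'E'
from circ import *
say(); T=pose();np.save('TN.npy',T);im=eyes.capture('wrist')[:,:,::-1].copy(); cv2.imwrite('pics/wN.png',im)
V=[(im,cam('wrist',T))]; print(proj([536,-286,140],V[0][1])); print([ (r,fit(V,140,r,(537,-285),6,sign=s)) for r,s in ((48.5,-1),(49.5,-1),(50.5,-1),(51.5,-1))])
V=[(cv2.imread(f'pics/w{n}.png'),cam('wrist',np.load(f'T{n}.npy'))) for n in 'MN']; print(fit(V,140,49.5,(537,-285),6,sign=-1),fit(V,120,60,(537,-285),6))
J=[(cv2.imread('pics/top2.png'),cam('top'))]
print([(z,fit(V,z,49.5,(537,-285),8,sign=-1)) for z in (130,135,140,145,150)])
print('top',[fit(J,140,r,(536,-285),6,sign=-1) for r in (48.5,49.5,50.5)], [fit([(cv2.imread('pics/side2.png'),cam('side'))],140,r,(536,-285),6,sign=-1) for r in (48.5,49.5,50.5)])
L=(eyes.capture('top')[:,:,::-1].copy(),cam('top')); print('lid',fit([L],28,66,(468.5,-63)))
E
```

```text
t49.30 [ 468.4 -271.3  277.9] yaw(y-axis)-104.8 z [-0.     0.001 -1.   ] F [-0.4 -0.3  0.3] M [-0.01  0.01 -0.02] w0.993 gf0 j [-0.74  0.33  1.39  0.    1.43  1.09]
[314.94699286 108.0947155 ]
[(48.5, (array([ 534.01, -287.22]), np.float64(35.9))), (49.5, (array([ 533.97, -286.5 ]), np.float64(37.0))), (50.5, (array([ 534.94, -286.93]), np.float64(37.0))), (51.5, (array([ 535.45, -287.09]), np.float64(36.9)))]
t49.85 [ 419.8 -299.6  317.3] yaw(y-axis)-104.8 z [-0.001  0.001 -1.   ] F [ 0.1 -0.1 -0.4] M [-0.04  0.08 -0.04] w1.001 gf0 j [-0.85  0.25  1.39  0.    1.51  0.98]
[268.92862843  60.27399939]
[(48.5, (array([ 533.94, -287.9 ]), np.float64(25.4))), (49.5, (array([ 533.84, -287.97]), np.float64(28.3))), (50.5, (array([ 534.82, -287.43]), np.float64(29.1))), (51.5, (array([ 535.04, -286.81]), np.float64(28.0)))]
(array([ 533.89, -287.77]), np.float64(65.1)) (array([ 533.92, -290.32]), np.float64(63.2))
[(130, (array([ 536.15, -286.71]), np.float64(46.7))), (135, (array([ 534.55, -287.39]), np.float64(62.1))), (140, (array([ 533.89, -287.77]), np.float64(65.1))), (145, (array([ 534.19, -287.86]), np.float64(65.7))), (150, (array([ 533.7 , -287.67]), np.float64(63.8)))]
top [(array([ 536.05, -286.58]), np.float64(13.8)), (array([ 535.12, -286.22]), np.float64(13.4)), (array([ 532.75, -282.07]), np.float64(13.5))] [(array([ 537.73, -287.2 ]), np.float64(6.5)), (array([ 537.09, -288.07]), np.float64(6.3)), (array([ 536.57, -289.01]), np.float64(6.1))]
lid (array([491.76, -80.7 ]), np.float64(4.1))
```

```bash
python3 -m jog '[[-0.002,-0.04,0.02,0,0,0,0.06],[-0.002,-0.04,0.02,0,0,0,0.06],[-0.002,-0.04,0.02,0,0,0,0.06],[-0.002,-0.04,0.02,0,0,0,0.06],[-0.002,-0.04,0.02,0,0,0,0.06]]' >/dev/null
python3 -m jog '[[-0.002,-0.04,0.02,0,0,0,0.06],[0,0,0,0,0,0,0.06],[0,0,0,0,0,0,0.06],[0,0,0,0,0,0,0.06]]' >/dev/null
python3 - <<'E'
from circ import *
say(); T=pose();K=cam('wrist',T);im=eyes.capture('wrist')[:,:,::-1].copy(); cv2.imwrite('pics/wP.png',im)
print(fit([(im,K)],28,66,(468.5,-64),8,sign=1))
g=cv2.cvtColor(im,cv2.COLOR_BGR2GRAY); c=projs(np.array([[468.8,-64.5,28]]),K)[:,0]; print(c)
m=np.zeros_like(g); cv2.circle(m,(int(c[0]),int(c[1])),70,255,-1); b=((g<45)&(m>0)).astype(np.uint8)
n,lab,st,ce=cv2.connectedComponentsWithStats(b); i=1+np.argmax(st[1:,4]); pts=np.argwhere(lab==i)[:,::-1].astype(np.float32); r=cv2.minAreaRect(pts); print(st[i],r)
w=[atz(*p,64,K) for p in cv2.boxPoints(r)]; print(np.mean(w,0)); 
for a,bb in ((0,1),(1,2)): d=w[bb]-w[a]; print(np.linalg.norm(d),np.degrees(np.arctan2(d[1],d[0])))
print(tool([468.8,-64.5,45]))
E
```

```text
t50.85 [469.8 -66.3 198.5] yaw(y-axis)-104.9 z [ 0.001 -0.    -1.   ] F [ 0.4 -0.2  0.1] M [-0.05 -0.03 -0.03] w0.700 gf0 j [-0.39  0.24  1.71 -0.    1.19  1.44]
(array([466.92, -56.98]), np.float64(1.7))
[317.5300649  188.58106442]
[294 152  17  13 165] ((302.0, 158.0), (12.0, 16.0), 90.0)
[503.48391539 -61.44692941  64.        ]
12.59282142076086 -104.95814921085832
9.480345026522741 164.5766405312466
[ -1.61905815  -1.73274863 153.56914171]
```

The lid no longer fits at its old spot, so it has probably been knocked. Searching again.

```bash
python3 - <<'E'
from circ import *
T=pose();K=cam('wrist',T);im=cv2.imread('pics/wP.png')
side=(eyes.capture('side')[:,:,::-1].copy(),cam('side')); top=(eyes.capture('top')[:,:,::-1].copy(),cam('top'))
print('wrist',fit([(im,K)],28,66,(468,-64),60,sign=0,rows=300)); print('side',fit([side],28,66,(468,-64),60,sign=0)); print('top',fit([top],28,66,(468,-64),60,sign=0))
g=cv2.cvtColor(im,cv2.COLOR_BGR2GRAY); b=(g<40).astype(np.uint8); b[290:]=0
n,lab,st,ce=cv2.connectedComponentsWithStats(b)
for i in range(1,n):
    if st[i,4]>150: print(st[i],ce[i].round(0),cv2.minAreaRect(np.argwhere(lab==i)[:,::-1].astype(np.float32)), g[lab==i].mean())
E
```

```text
wrist (array([525.15, -67.67]), np.float64(37.3))
side (array([525.57, -65.69]), np.float64(18.7))
top (array([ 497.68, -123.4 ]), np.float64(11.4))
[  0 123  11  38 205] [  3. 144.] ((5.0, 141.5), (10.0, 37.0), 0.0) 36.64878048780488
[ 85 190  26  49 661] [ 98. 213.] ((98.26998901367188, 213.88999938964844), (46.81047439575195, 21.21320343017578), 81.8698959350586) 36.602118003025716
[227 248  26  42 685] [243. 274.] ((239.5, 268.5), (41.0, 25.0), 90.0) 25.83065693430657
[388 248  27  42 716] [398. 273.] ((401.0, 268.5), (41.0, 26.0), 90.0) 25.738826815642458
[417 259  33  31 265] [431. 277.] ((428.20184326171875, 278.8565979003906), (43.06208801269531, 16.954544067382812), 47.48955535888672) 31.418867924528303
[190 260  35  30 268] [209. 278.] ((212.00003051757812, 279.5000305175781), (17.67766761779785, 44.547725677490234), 45.0) 31.98507462686567
```

```bash
python3 -m jog '[[0.027,-0.0065,0,0,0,0,0.06],[0.027,-0.0065,0,0,0,0,0.06],[0,0,0,0,0,0,0.06],[0,0,0,0,0,0,0.06]]' >/dev/null
cat > lid.py <<'E'
from circ import *
say(); T=pose();K=cam('wrist',T);im=eyes.capture('wrist')[:,:,::-1].copy(); cv2.imwrite('pics/wQ.png',im)
s=(eyes.capture('side')[:,:,::-1].copy(),cam('side'))
f=fit([(im,K)],28,66,(525,-67),10,rows=250); print(f,'side',fit([s],28,66,(525,-67),10))
g=cv2.cvtColor(im,cv2.COLOR_BGR2GRAY); c=projs(np.array([[*f[0],28]]),K)[:,0]
m=np.zeros_like(g); cv2.circle(m,(int(c[0]),int(c[1])),65,255,-1); m[250:]=0
print(c,np.percentile(g[m>0],[1,5,10,20,50]))
for th in (45,60,75):
    n,lab,st,ce=cv2.connectedComponentsWithStats(((g<th)&(m>0)).astype(np.uint8)); i=1+np.argmax(st[1:,4]); r=cv2.minAreaRect(np.argwhere(lab==i)[:,::-1].astype(np.float32))
    w=[atz(*p,64,K) for p in cv2.boxPoints(r)]; print(th,st[i],np.mean(w,0).round(1),[(np.linalg.norm(d).round(1),np.degrees(np.arctan2(d[1],d[0])).round(1)) for d in (w[1]-w[0],w[2]-w[1])])
print(tool([*f[0],45]))
E
python3 lid.py
```

```text
t51.40 [524.8 -67.4 197.9] yaw(y-axis)-104.9 z [-0.001  0.    -1.   ] F [ 0.   0.5 -0.3] M [-0.06 -0.05  0.01] w0.699 gf0 j [-0.35  0.36  1.55 -0.    1.23  1.48]
(array([525.22, -66.95]), np.float64(35.0)) side (array([524.86, -65.44]), np.float64(18.4))
[318.51402316 186.658014  ] [ 25.  32.  92. 100. 105.]
45 [311 159  17  69 991] [526.8 -68.   64. ] [(np.float64(56.9), np.float64(-16.6)), (np.float64(12.0), np.float64(-106.2))]
60 [ 311  158   18   70 1094] [527.1 -68.   64. ] [(np.float64(57.8), np.float64(-17.6)), (np.float64(12.8), np.float64(-107.2))]
75 [ 310  158   19   71 1199] [526.7 -68.   64. ] [(np.float64(58.6), np.float64(-16.7)), (np.float64(13.6), np.float64(-106.3))]
[  0.76609834  -0.49340149 153.19535926]
```

Lid is now at (525.5,−67), handle yaw −16.8°; the wrist and side views agree. Grasping it.

```bash
python3 -m jog '[[0.001,0,0.04,0,0,0.033,0.05],[0,0,0.04,0,0,0,0.05],[0,0,0.04,0,0,0,0.05],[0,0,0.026,0,0,0,0.05],[0,0,0.007,0,0,0,0.05]]' 60| grep -E "eef|force"
python3 -m jog '[[0,0,0,0,0,0,0.05],[0,0,0,0,0,0,0.05]]' | grep -E "eef|force"
python3 -m jog '[[0,0,0,0,0,0,0.0],[0,0,0,0,0,0,0.0],[0,0,0,0,0,0,0.0],[0,0,0,0,0,0,0.0],[0,0,0,0,0,0,0.0]]' 60
python3 - <<'E'
from h import *
say()
E
```

```text
eef_pos: [524.2, -66.9, 43.0]
force: [-0.5, -0.4, 1.2]
grip_force: 0.0
eef_pos: [526.7, -67.6, 46.7]
force: [-0.5, -0.2, -0.3]
grip_force: 0.0
time_s: 52.7
eef_pos: [526.5, -67.4, 46.1]
ee_rot: [0.0, 0.989, -0.146, 0.001]
force: [-1.8, 0.6, 6.5]
grip_width: 0.15
grip_force: 59.8
t52.70 [526.5 -67.4  46.1] yaw(y-axis)-106.8 z [ 0.001 -0.001 -1.   ] F [-1.8  0.6  6.5] M [-0.01  0.21  0.04] w0.150 gf60 j [-0.35  0.56  1.69 -0.    0.88  1.52]
```

```bash
python3 -m jog '[[0,0,-0.015,0,0,0,0],[0,0,-0.03,0,0,0,0],[0,0,-0.04,0,0,0,0],[0,0,-0.05,0,0,0,0],[0,0,-0.04,0,0,0,0]]' 100| grep -E "eef|force"
python3 -m jog '[[0,0,0,0,0,0,0],[0,0,0,0,0,0,0]]'| grep -E "eef|force"
python3 - <<'E'
from h import *
say(); print(tool([536.5,-287.3,205]))
E
```

```text
eef_pos: [525.9, -67.1, 222.6]
force: [-0.1, -0.6, -2.5]
grip_force: 97.6
eef_pos: [525.7, -67.1, 219.8]
force: [-0.4, 0.1, -3.3]
grip_force: 97.8
t53.40 [525.7 -67.1 219.8] yaw(y-axis)-106.8 z [-0.  0. -1.] F [-0.4  0.1 -3.3] M [ 0.05  0.   -0.02] w0.149 gf98 j [-0.35  0.34  1.52  0.    1.28  1.52]
[ 73.92389824 207.71085373  14.7859588 ]
```

```bash
python3 -m jog '[[0.0148,0.0415,0,0,0,0,0],[0.0148,0.0415,0,0,0,0,0],[0.0148,0.0415,0,0,0,0,0],[0.0148,0.0415,0,0,0,0,0],[0.0148,0.0415,0,0,0,0,0]]' >/dev/null
python3 -m jog '[[0,0,0,0,0,0,0],[0,0,0,0,0,0,0],[0,0,0,0,0,0,0]]'| grep -E "eef|force"
python3 - <<'E'
from circ import *
say(); print(tool([536.5,-287.3,200]))
s=(eyes.capture('side')[:,:,::-1].copy(),cam('side'));t=(eyes.capture('top')[:,:,::-1].copy(),cam('top')); T=pose()
z=T[2,3]-46; print('lid seen: top',fit([t],z+28,66,T[:2,3],8),fit([t],z,66,T[:2,3],8),'side',fit([s],z+28,66,T[:2,3],8),fit([s],z,66,T[:2,3],8))
E
```

```text
eef_pos: [536.7, -286.1, 218.7]
force: [0.1, -0.2, -3.0]
grip_force: 98.4
t54.20 [ 536.7 -286.1  218.7] yaw(y-axis)-106.8 z [-0.002  0.002 -1.   ] F [ 0.1 -0.2 -3. ] M [ 0.03 -0.    0.01] w0.144 gf98 j [-0.68  0.52  1.26  0.    1.37  1.18]
[ 0.22489166  1.2035707  18.69046281]
lid seen: top (array([ 534.73, -285.38]), np.float64(9.8)) (array([ 540.45, -292.72]), np.float64(9.6)) side (array([ 533.64, -283.69]), np.float64(6.6)) (array([ 537.25, -283.11]), np.float64(7.5))
```

```bash
python3 -m jog '[[0,0.001,0.01,0,0,0,0],[0,0,0.01,0,0,0,0],[0,0,0.01,0,0,0,0],[0,0,0,0,0,0,0],[0,0,0,0,0,0,0]]'| grep -E "eef|force"
python3 -m jog '[[0,0,0.003,0,0,0,0],[0,0,0.003,0,0,0,0],[0,0,0,0,0,0,0]]'| grep -E "eef|force"
python3 -m jog '[[0,0,0.002,0,0,0,0],[0,0,0.002,0,0,0,0],[0,0,0,0,0,0,0]]'| grep -E "eef|force"
python3 - <<'E'
from h import *
say()
E
```

```text
eef_pos: [536.6, -288.2, 189.9]
force: [-0.1, 0.5, -2.5]
grip_force: 98.4
eef_pos: [536.5, -287.8, 183.8]
force: [-0.2, 2.4, -3.6]
grip_force: 98.5
eef_pos: [536.5, -287.8, 179.6]
force: [0.8, 3.4, -3.0]
grip_force: 98.7
t55.40 [ 536.5 -287.8  179.6] yaw(y-axis)-106.8 z [-0.001  0.001 -1.   ] F [ 0.8  3.4 -3. ] M [ 0.66  0.01 -0.13] w0.144 gf99 j [-0.68  0.55  1.32  0.    1.28  1.18]
```

```bash
python3 -m jog '[[0,-0.0008,0,0,0,0,0],[0,0,0.002,0,0,0,0],[0,0,0,0,0,0,0]]'| grep -E "eef|force"
python3 -m jog '[[0,0,0.002,0,0,0,0],[0,0,0,0,0,0,0]]'| grep -E "eef|force"
python3 -m jog '[[0,0,0.002,0,0,0,0],[0,0,0,0,0,0,0]]'| grep -E "eef|force"
python3 - <<'E'
from h import *
say()
E
```

```text
eef_pos: [536.8, -287.6, 177.9]
force: [-0.2, 1.4, -2.5]
grip_force: 98.7
eef_pos: [536.8, -287.5, 175.8]
force: [-0.1, 1.0, -1.8]
grip_force: 98.7
eef_pos: [536.8, -287.5, 173.8]
force: [0.3, -0.2, -2.7]
grip_force: 98.6
t56.10 [ 536.8 -287.5  173.8] yaw(y-axis)-106.8 z [-0. -0. -1.] F [ 0.3 -0.2 -2.7] M [ 0.1  -0.08 -0.06] w0.147 gf99 j [-0.68  0.55  1.32 -0.    1.27  1.18]
```

```bash
python3 -m jog '[[0,0,0.0015,0,0,0,0],[0,0,0,0,0,0,0]]'| grep -E "eef|force"
python3 -m jog '[[0,0,0.0015,0,0,0,0],[0,0,0,0,0,0,0]]'| grep -E "eef|force"
python3 -m jog '[[0,0,0.0015,0,0,0,0],[0,0,0,0,0,0,0]]'| grep -E "eef|force"
python3 - <<'E'
from h import *
say()
E
```

```text
eef_pos: [536.8, -287.5, 172.4]
force: [-0.8, -0.5, -3.1]
grip_force: 98.6
eef_pos: [536.9, -287.5, 171.2]
force: [-0.8, 1.9, -1.4]
grip_force: 99.0
eef_pos: [537.0, -287.5, 171.2]
force: [-4.2, 3.1, 9.1]
grip_force: 100.5
t56.70 [ 537.  -287.5  171.2] yaw(y-axis)-106.8 z [ 0.001 -0.001 -1.   ] F [-4.2  3.1  9.1] M [ 0.61  0.56 -0.  ] w0.151 gf101 j [-0.68  0.55  1.33 -0.    1.26  1.18]
```

```bash
python3 -m jog '[[0,0,-0.0012,0,0,-0.05,0],[0,0,-0.0004,0,0,-0.1,0],[0,0,-0.0008,0,0,-0.1,0]]'| grep -E "eef|force"
python3 - <<'E'
from h import *
say()
E
python3 -m jog '[[0,0,-0.0007,0,0,-0.1,0],[0,0,-0.0007,0,0,-0.1,0],[0,0,-0.0007,0,0,-0.1,0]]'| grep -E "eef|force"
python3 - <<'E'
from h import *
say()
E
```

```text
eef_pos: [537.0, -286.7, 171.5]
force: [1.9, 2.1, -7.5]
grip_force: 136.2
t57.00 [ 537.  -286.7  171.5] yaw(y-axis)-92.5 z [ 0.001  0.002 -1.   ] F [ 1.9  2.1 -7.5] M [ 0.58 -0.46 -3.46] w0.141 gf136 j [-0.68  0.55  1.33  0.    1.26  0.93]
eef_pos: [537.2, -287.8, 172.6]
force: [6.2, -0.7, -14.2]
grip_force: 387.4
t57.30 [ 537.2 -287.8  172.6] yaw(y-axis)-76.2 z [ 0.004  0.004 -1.   ] F [  6.2  -0.7 -14.2] M [  0.04  -1.7  -10.82] w0.146 gf387 j [-0.69  0.55  1.32  0.01  1.26  0.64]
```

Strong resistance anticlockwise (10.8 N m) with the lid held down: the lugs had already dropped through the gaps at 15 mm. Backing off straight away.

```bash
python3 -m jog '[[0,0,0.001,0,0,0.14,0],[0,0,0.001,0,0,0.14,0],[0,0,0.001,0,0,0.1,0],[0,0,0,0,0,0,0]]'| grep -E "eef|force"
python3 - <<'E'
from h import *
say()
E
```

```text
eef_pos: [536.3, -286.8, 171.2]
force: [-4.1, 4.8, 1.5]
grip_force: 100.2
t57.70 [ 536.3 -286.8  171.2] yaw(y-axis)-97.3 z [-0.001  0.002 -1.   ] F [-4.1  4.8  1.5] M [ 0.88  0.63 -0.88] w0.143 gf100 j [-0.68  0.55  1.33  0.    1.26  1.01]
```

```bash
python3 -m jog '[[0,0,0,0,0,0.1,0],[0,0,0,0,0,0.1,0],[0,0,0,0,0,0,0]]'| grep -E "eef|force"
python3 - <<'E'
from h import *
say()
E
python3 -m jog '[[0,0,0.0003,0,0,0.08,0],[0,0,0.0003,0,0,0.08,0],[0,0,0,0,0,0,0]]'| grep -E "eef|force"
python3 - <<'E'
from h import *
say()
E
```

```text
eef_pos: [536.9, -287.5, 171.2]
force: [-0.8, 1.1, -0.9]
grip_force: 99.1
t58.00 [ 536.9 -287.5  171.2] yaw(y-axis)-108.6 z [ 0. -0. -1.] F [-0.8  1.1 -0.9] M [ 0.17  0.07 -0.07] w0.145 gf99 j [-0.68  0.56  1.33 -0.    1.26  1.21]
eef_pos: [536.9, -287.6, 171.1]
force: [-1.9, 1.3, 4.2]
grip_force: 99.9
t58.30 [ 536.9 -287.6  171.1] yaw(y-axis)-117.6 z [ 0.    -0.001 -1.   ] F [-1.9  1.3  4.2] M [ 0.25  0.46 -0.23] w0.147 gf100 j [-0.68  0.55  1.33 -0.    1.26  1.37]
```

```bash
for i in 1; do python3 -m jog '[[0,0,0.0002,0,0,0.1,0],[0,0,0.0004,0,0,0.1,0],[0,0,0,0,0,0,0]]'| grep -E "eef|force"
python3 - <<'E'
from h import *
say()
E
python3 -m jog '[[0,0,0.0004,0,0,0.1,0],[0,0,0.0004,0,0,0.1,0],[0,0,0,0,0,0,0]]'| grep -E "eef|force"
python3 - <<'E'
from h import *
say()
E
done
```

```text
eef_pos: [536.9, -287.3, 170.6]
force: [-2.8, 2.7, 5.0]
grip_force: 100.3
t58.60 [ 536.9 -287.3  170.6] yaw(y-axis)-129.1 z [ 0. -0. -1.] F [-2.8  2.7  5. ] M [ 0.56  0.64 -0.43] w0.141 gf100 j [-0.68  0.56  1.33  0.    1.26  1.57]
eef_pos: [536.9, -287.6, 169.5]
force: [-2.5, 1.7, 4.7]
grip_force: 100.0
t58.90 [ 536.9 -287.6  169.5] yaw(y-axis)-140.5 z [ 0. -0. -1.] F [-2.5  1.7  4.7] M [ 0.21  0.52 -0.28] w0.149 gf100 j [-0.68  0.56  1.33 -0.    1.26  1.77]
```

It's running down the thread. Continuing clockwise.

```bash
cat > s.py <<'E'
from h import *
say()
E
python3 -m jog '[[0,0,0.0005,0,0,0.1,0],[0,0,0.0005,0,0,0.1,0],[0,0,0.0005,0,0,0.1,0]]'>/dev/null; python3 s.py
python3 -m jog '[[0,0,0.0005,0,0,0.1,0],[0,0,0.0005,0,0,0.1,0],[0,0,0,0,0,0,0]]'>/dev/null; python3 s.py
```

```text
t59.20 [ 536.5 -287.9  168. ] yaw(y-axis)-157.6 z [-0.001 -0.001 -1.   ] F [-5.5 -2.   6.5] M [-0.12  1.09  0.91] w0.146 gf101 j [-0.68  0.56  1.33 -0.    1.25  2.07]
t59.50 [ 536.7 -287.5  166.8] yaw(y-axis)-169.1 z [-0. -0. -1.] F [-2.6  1.5  3.9] M [ 0.34  0.61 -0.36] w0.149 gf100 j [-0.68  0.56  1.33 -0.    1.25  2.27]
```

```bash
python3 -m jog '[[0,0,0.0005,0,0,0.1,0],[0,0,0.0005,0,0,0.1,0],[0,0,0,0,0,0,0]]'>/dev/null; python3 s.py
```

```text
t59.80 [ 536.7 -287.3  165.7] yaw(y-axis)179.5 z [-0.  0. -1.] F [-4.3  2.7  3.6] M [ 0.37  0.78 -0.24] w0.145 gf100 j [-0.68  0.56  1.33 -0.    1.25  2.47]
```

```bash
python3 -m jog '[[0,0,0.0005,0,0,0.1,0],[0,0,0.0003,0,0,0.06,0],[0,0,0,0,0,0,0]]'>/dev/null; python3 s.py
```

```text
t60.10 [ 536.2 -287.   164.8] yaw(y-axis)170.4 z [-0.002  0.001 -1.   ] F [-6.2  4.2  5.3] M [ 0.81  1.23 -0.25] w0.147 gf100 j [-0.68  0.56  1.34 -0.    1.25  2.62]
```

```bash
python3 -m jog '[[0,0,0.0003,0,0,0.06,0],[0,0,0.0002,0,0,0.04,0],[0,0,0,0,0,0,0]]'>/dev/null; python3 s.py
```

```text
t60.40 [ 536.5 -287.1  164.3] yaw(y-axis)164.7 z [-0.001  0.001 -1.   ] F [-5.3  4.3  4.9] M [ 0.68  0.89 -0.31] w0.146 gf100 j [-0.68  0.56  1.34  0.    1.25  2.72]
```

```bash
python3 -m jog '[[0,0,0.0002,0,0,0.05,0],[0,0,0.0001,0,0,0.03,0],[0,0,0,0,0,0,0]]'>/dev/null; python3 s.py
python3 -m jog '[[0,0,0,0,0,0,0.04],[0,0,0,0,0,0,0.04],[0,0,0,0,0,0,0.04],[0,0,-0.02,0,0,0,0.04],[0,0,-0.03,0,0,0,0.04]]' | grep -E "eef|width"
python3 -m jog '[[0,0,0,0,0,-0.15,0.04],[0,0,0,0,0,-0.15,0.04],[0,0,0,0,0,-0.15,0.04],[0,0,0,0,0,-0.15,0.04],[0,0,0,0,0,-0.15,0.04]]' >/dev/null
python3 -m jog '[[0,0,0,0,0,-0.15,0.04],[0,0,0,0,0,-0.15,0.04],[0,0,0,0,0,-0.15,0.04],[0,0,0,0,0,-0.15,0.04],[0,0,0,0,0,-0.15,0.04]]' >/dev/null
python3 -m jog '[[0,0,0,0,0,-0.15,0.04],[0,0,0,0,0,-0.15,0.04],[0,0,0,0,0,-0.15,0.04],[0,0,0,0,0,-0.15,0.04],[0,0,0,0,0,-0.15,0.04]]' >/dev/null
python3 -m jog '[[0,0,0,0,0,-0.15,0.04],[0,0,0,0,0,-0.15,0.04],[0,0,0,0,0,-0.15,0.04],[0,0,0,0,0,-0.15,0.04],[0,0,0,0,0,-0.142,0.04]]' >/dev/null
python3 -m jog '[[0,0,0,0,0,-0.1,0.04],[0,0,0,0,0,0,0.04],[0,0,0,0,0,0,0.04]]' >/dev/null
python3 s.py
python3 - <<'E'
from h import *
T=pose();K=cam('wrist',T);im=eyes.capture('wrist')[:,:,::-1].copy();cv2.imwrite('pics/wZ.png',im); print(tool([536.5,-287.2,165]))
E
```

```text
t60.70 [ 536.6 -287.3  163.9] yaw(y-axis)160.0 z [-0.001  0.    -1.   ] F [-4.7  2.5  3.4] M [0.46 0.8  0.24] w0.150 gf100 j [-0.68  0.56  1.34 -0.    1.24  2.81]
eef_pos: [536.4, -287.2, 213.0]
grip_width: 0.471
t63.50 [ 536.9 -287.5  214. ] yaw(y-axis)-23.2 z [ 0. -0. -1.] F [-0.3 -1.   0.2] M [0.01 0.04 0.  ] w0.468 gf0 j [-0.68  0.52  1.27  0.    1.35 -0.28]
[ 0.11787176 -0.4871031  48.95264491]
```

```bash
python3 -m jog '[[0,0,0.02,0,0,-0.05,0.04],[0,0,0.02,0,0,0,0.04],[0,0,0.009,0,0,0,0.04],[0,0,0,0,0,0,0.04],[0,0,0,0,0,0,0.04]]' 60 | grep -E "eef|force"
python3 -m jog '[[0,0,0,0,0,0,0],[0,0,0,0,0,0,0],[0,0,0,0,0,0,0],[0,0,0,0,0,0,0],[0,0,0,0,0,0,0]]' 60 >/dev/null; python3 s.py
python3 -m jog '[[0,0,0,0,0,0.03,0],[0,0,0,0,0,0.03,0],[0,0,0,0,0,0,0]]' >/dev/null; python3 s.py
```

```text
eef_pos: [537.1, -287.7, 165.8]
force: [0.4, 0.5, 0.9]
grip_force: 0.0
t64.55 [ 536.6 -287.5  166. ] yaw(y-axis)-20.2 z [-0. -0. -1.] F [-4.2  1.7  5.8] M [0.32 0.83 0.2 ] w0.152 gf61 j [-0.68  0.56  1.33 -0.    1.25 -0.33]
t64.85 [ 536.4 -287.5  166. ] yaw(y-axis)-23.5 z [-0.001 -0.001 -1.   ] F [-6.1  0.6  5.8] M [0.26 1.01 1.72] w0.153 gf76 j [-0.68  0.56  1.33 -0.    1.25 -0.27]
```

Torque climbs without further descent: the lid is home. Relieving the torque, releasing and checking.

```bash
python3 -m jog '[[0,0,0,0,0,-0.04,0],[0,0,0,0,0,0,0.04],[0,0,0,0,0,0,0.04],[0,0,0,0,0,0,0.04],[0,0,-0.02,0,0,0,0.04]]' >/dev/null
python3 -m jog '[[0,0,-0.05,0,0,0,0.04],[0,0,-0.05,0,0,0,0.04],[-0.04,0,0,0,0,0,0.04],[-0.04,0,0,0,0,0,0.04],[0,0,0,0,0,0,0.04]]' >/dev/null
python3 -m jog '[[0,0,0,0,0,0,0.04],[0,0,0,0,0,0,0.04],[0,0,0,0,0,0,0.04]]' >/dev/null; python3 s.py
python3 - <<'E'
from circ import *
T=pose(); w=(eyes.capture('wrist')[:,:,::-1].copy(),cam('wrist',T)); s=(eyes.capture('side')[:,:,::-1].copy(),cam('side'))
cv2.imwrite('pics/end_w.png',w[0])
for z in (140,143,146,149,152,155): print(z,fit([w],z,66,(535.5,-287),5),fit([s],z,66,(535.5,-287),5),fit([w,s],z,66,(535.5,-287),5))
E
```

```text
t66.15 [ 508.3 -361.   285.1] yaw(y-axis)-21.2 z [ 0.  0. -1.] F [-0.3  0.3  0.5] M [ 0.01 -0.01 -0.  ] w0.466 gf0 j [-0.81  0.52  1.09  0.    1.53 -0.43]
140 (array([ 535.26, -288.03]), np.float64(35.8)) (array([ 542.5 , -295.47]), np.float64(10.5)) (array([ 535.49, -288.38]), np.float64(43.0))
143 (array([ 535.48, -287.83]), np.float64(35.8)) (array([ 539.21, -290.7 ]), np.float64(10.6)) (array([ 535.97, -288.25]), np.float64(45.6))
146 (array([ 536.11, -287.14]), np.float64(35.5)) (array([ 535.59, -285.87]), np.float64(10.6)) (array([ 536.06, -286.94]), np.float64(46.0))
149 (array([ 535.89, -287.79]), np.float64(33.8)) (array([ 532.07, -281.06]), np.float64(10.6)) (array([ 535.9 , -287.71]), np.float64(41.3))
152 (array([ 534.61, -290.47]), np.float64(22.4)) (array([ 528.49, -276.19]), np.float64(10.6)) (array([ 533.72, -285.07]), np.float64(27.7))
155 (array([ 534.37, -292.61]), np.float64(19.9)) (array([ 525.09, -271.71]), np.float64(10.6)) (array([ 532.46, -285.19]), np.float64(23.9))
```

```bash
python3 -c "
from rig import finish_job
print(finish_job())"
```

```text
the job is handed in; nothing more can be done
None
```

All four pins are in the canister, the lid is screwed fully home (disc top about 146 mm above the bench, turned against the stop), and the job was handed in at 66 s; no verdict came back. The lid's lugs dropped through the gaps as I lowered it, so the turn back met a hard stop that briefly pushed the wrist torque to 10.8 N m and the grip reading to 387 N before I backed off.

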